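# Set up a shaft on V-blocks for a run-out check

### The arm

A 6-joint arm with a two-finger parallel gripper is mounted at the origin on the work surface. World frame = base frame: x ahead of the robot, y to its left, z up, the work surface at z = 0. Lengths are in m, angles in rad, forces in N, time in s.
With the tool pointing down it reaches from about 0.3 to 0.875 m from the base axis. Payload 6.4 kg.
Tool frame: the origin (TCP) lies midway between the tips of the shut fingers; the grasp point (between the pads) lies 19 mm behind it (bot.grasp_offset is the distance from the TCP to the grasp point, in m); x points along the fingers, z is the direction in which the jaws open and shut, and the axes are right-handed (so a half turn about x gives the same grasp; the last joint's range is limited). The gripper opens to 88 mm and grips with 3 to 60 N. Pads are 18 mm wide; open, the fingers measure 123 mm over their backs; the gripper's body (75 mm by 187 mm) begins 45 mm behind the grasp point.
Start: joints at [-1.33, 0.181, 1.607, -0, 1.354, -0.206], TCP at [0.248, -0.519, 0.239] pointing down, gripper open.
Joint ranges: [-2.99, 2.99], [-0.89, 2.07], [0.3, 2.58], [-1.14, 4.28], [0, 2.63], [-3.12, 3.12]. Speed limits (rad/s): [2.57, 2.57, 3.01, 3.14, 3.14, 3.14].

### API

Orientations are given as a unit quaternion [w, x, y, z].
In Python, from station import bot, optics gives the robot as it stands. The module is installed in compiled form; this text tells all that it offers.
- The arm moves only by the tool arm_command, never from a script. Its argument "commands" is text: rows parted by semicolons, each of 7 numbers parted by spaces: the turn, a rotation vector about the tool's x, y, z in degrees, then the shift along the tool's x, y, z in cm, then the closure, from 0 (fully open) to 1 (shut). In form: ax ay az dx dy dz fingers; .... A call has 1 to 20 rows; each row shifts and turns the commanded pose from where the row before left it, along the tool's axes as they then stand; what a row does not reach is not made up. A row lasts 1/10 s, in which the tool goes at most 50 mm and 8.59 degrees, less where a joint would pass 70% of its speed; a pose out of reach is approached as far as the arm can. A call with a gripper value outside its range is refused whole. The fingers move at their own pace and stop on an object; "grip_force" is the grip in N (left out, the last holds). Time passes only in rows, so rows that do not move let the fingers close. It gives the time, the measured TCP pose, the force and the opening at its end, in the units of the state.
- bot.state(): the state, without advancing time (a new reading comes with each control period).
- optics.snapshot(name): name is "side" or "top"; returns a dict with "frame" (384x512x3 uint8, blue, green, red), "range_z" (384x512 float32, m along the optical axis (not along the pixel's ray), 0 where there is no reading), "camera_matrix" (3x3 intrinsics, pixels), "extrinsics" (4x4, takes a point from world to camera coordinates). Camera axes: x right, y up, looking along -z (the intrinsics and any distortion apply to the point x, -y, -z); pixel columns grow to the right and rows downward; lengths in m; the calibration is good to about 2 mm. A picture is of the moment at which its call begins.
- bot.finish_job(): hands the job in, once; it reports no verdict.
The state is a dict: "t": time; "joint_pos": joint angles; "qd": joint speeds; "joint_efforts": joint torques, N m; "tcp_pos": TCP position; "orientation": TCP orientation; "wrist_force": force on the tool from outside, world axes, zero at the start; "moment": the same for the moment, N m; "finger_gap": opening from 0.0 (shut) to 1.0 (fully open).
Only numpy, scipy, OpenCV 4.12 (cv2) and the standard library are available. Lean on these libraries where they do the work, as an engineer would, in place of code of your own. Each camera call takes 0.05 s, during which the arm holds its last target. There are 200 camera calls.

### The job

Set the shaft up on the surface plate for a run-out check. First stand the two V-blocks on the plate, in line with its long edges, so that each will carry the middle of one bearing journal, then lay the shaft in both with its flange to the left, and last stand the dial gauge on the plate straight behind the shaft (on the side away from the robot), its plunger pressed down on top of the thick middle land. Set everything down gently, never dropping it, and leave the drilled block, the spanner and the oil can where they are.

Things in the scene. Friction and masses are not known exactly. Their poses are not given: they have to be found in the camera images.
- plate: Granite surface plate, grey, fixed: 180 (x) x 280 (y) x 50 mm high. Origin: centre of its underside; its top is 50 mm above. x points to its far long edge (away from the robot), y along its long edges to the robot's left, z up.
- vblock_a: Steel V-block, one of two alike and interchangeable: 50 (x) x 30 (y) x 45 mm high, 0.4 kg, upright on a 3 mm rubber mat. Origin: centre of its underside. The 90-degree groove runs along y through the top, 30 mm wide there, apex 30 mm up; a 20 mm journal in it has its axis 44 mm above the underside. Grip the plain end faces (30 mm); the flanks (50 mm) have clamp slots 4 mm deep, 10 to 18 mm up.
- vblock_b: The other V-block, same as vblock_a.
- shaft: Stepped steel shaft 230 mm long, 0.73 kg, lying in the cradle. Origin: on its axis at the flange's outer face; x runs along the axis to the other end (roll is free). Along x, mm: flange 44 diameter 0-8; bearing journal 20 diameter 8-80 (middle 44); thick middle land 30 diameter 80-120 (middle 100, near the balance point); journal 20 diameter 120-192 (middle 156); threaded end 16 diameter 192-230.
- gauge: Dial gauge on stand, 0.55 kg, upright on a 3 mm mat. Origin: centre of the underside of its 50 mm cube base. Column 12 mm thick on the base's centre, top 175 mm up, clamp at 95-117: grip it above. Arm along -x to a 40 mm dial facing -x, top 126 up. Below it a sprung plunger (1 N, gives 10 mm up), tip at x = -65, 54 mm above the underside; the land's top will be 59 above the plate: pressed in 5.
- cradle: Pale wooden cradle, fixed, 74 (x) x 150 (y) x 42 mm high, in which the shaft starts lying: two notched uprights 16 mm thick at y = -56 and +56 mm, open at the top, on a 12 mm board. Origin: centre of its underside; the shaft's axis lies along y, 40 mm up, its middle land free between the uprights.
- block: Bystander: dark steel drilled block, 50 (x) x 75 (y) x 25 mm high, flat, no groove; on the mat with the V-blocks. Origin: centre of its underside. Leave it where it is.
- spanner: Bystander: steel spanner, 190 mm long along its x, lying on the bench beyond the work. Origin: underside, mid length. Leave it where it is.
- oiler: Bystander: small green oil can, 60 mm across, 147 mm high with its brass spout, standing on the bench beyond the work. Origin: centre of its underside. Leave it where it is.
Not all that is in view belongs to the job. Leave any green or pink look-alike of the vblock_b alone.

How it is judged:
By the outcome, as a careful person would: the job done as asked, in the order asked, and still so for the second after the job is handed in, with the robot touching nothing.
It also fails if it takes over 128 s, if anything falls off the work surface, if the arm or the gripper's body presses on something with over 40 N, if the wrist force passes 120 N, or if a joint passes its speed limit or range.

## Working session

There is one attempt and no reset: what is moved stays moved. The work goes in short steps, Python scripts to look and compute and a tool call to move; the robot and the scene stay as the last step left them, time stands still between calls to the robot, and variables do not carry over. Pictures are saved under pics/ and viewed, about 12 in all and at most 16, crops included, and the job is handed in when it is done.

Besides the shell and the picture viewer there is one more tool, called by a JSON object that holds its "fn" and its "kwargs". arm_command: Moves the arm, as the interface text tells. Its arguments: {"type":"object","properties":{"commands":{"type":"string"},"grip_force":{"type":"number"}},"required":["commands"]}

```bash
mkdir -p pics; cat > h.py <<'E'
import numpy as np, cv2
from station import bot, optics
def snap(n):
    s=optics.snapshot(n); return s
def cloud(s):
    z=s["range_z"]; K=s["camera_matrix"]; T=np.linalg.inv(s["extrinsics"])
    v,u=np.mgrid[:z.shape[0],:z.shape[1]]
    c=np.stack([(u-K[0,2])/K[0,0]*z,-(v-K[1,2])/K[1,1]*z,-z,np.ones_like(z)],-1)
    w=(c@T.T)[...,:3]; w[z<=0]=np.nan; return w
E
python3 - <<'E'
from h import *
for n in("top","side"):
    s=snap(n); cv2.imwrite(f"pics/{n}0.png",s["frame"]); print(n,{k:v for k,v in s.items() if k not in("frame","range_z")})
    np.savez(f"{n}0.npz",**s)
    w=cloud(s); print((s["range_z"]>0).mean()); print(np.nanmin(w,(0,1)),np.nanmax(w,(0,1)))
print(bot.state(),bot.grasp_offset)
E
```

```text
top {'camera_matrix': array([[403.72506449,   0.        , 250.11615965],
       [  0.        , 403.72506449, 187.3710929 ],
       [  0.        ,   0.        ,   1.        ]]), 'extrinsics': array([[-1.64828312e-03, -9.99986788e-01,  4.86892605e-03,
         1.55938702e-02],
       [ 9.78808520e-01, -6.16319044e-04,  2.04776712e-01,
        -6.01683166e-01],
       [-2.04771005e-01,  5.10327629e-03,  9.78796604e-01,
        -1.04308864e+00],
       [ 0.00000000e+00,  0.00000000e+00,  0.00000000e+00,
         1.00000000e+00]])}
0.9962717692057291
[ 0.0866317  -1.39074069 -0.77243791] [1.8014759  1.33885385 0.80469617]
side {'camera_matrix': array([[411.88618489,   0.        , 250.24338589],
       [  0.        , 411.88618489, 191.77683261],
       [  0.        ,   0.        ,   1.        ]]), 'extrinsics': array([[-0.75748365, -0.65280524,  0.00798972,  0.46577313],
       [ 0.46307343, -0.52862088,  0.71142319, -0.34087751],
       [-0.46019726,  0.54259126,  0.70271844, -0.97658109],
       [ 0.        ,  0.        ,  0.        ,  1.        ]])}
0.9960988362630209
[-0.14953803 -2.26273796 -0.76991778] [1.89172649 0.74215435 0.73104024]
{'t': 0.1, 'joint_pos': array([-1.33028329e+00,  1.81466650e-01,  1.60784479e+00, -2.71005167e-06,
        1.35380303e+00, -2.06326481e-01]), 'qd': array([ 3.61596369e-04, -1.99859011e-03, -6.47536903e-04, -8.65952982e-04,
       -1.14867494e-03,  2.30903430e-05]), 'joint_efforts': array([ 8.78938918e-04, -4.34819663e+01, -3.42695189e+01,  7.03843706e-02,
        3.40380915e-02, -3.62966080e-05]), 'tcp_pos': array([ 0.24835826, -0.51809335,  0.23793084]), 'orientation': array([ 0.59796795,  0.37716283,  0.59874305, -0.37641638]), 'wrist_force': array([0.58265827, 0.34581192, 0.68953533]), 'moment': array([ 0.04587324, -0.01065184, -0.05182356]), 'finger_gap': 0.997800101367965} 0.0187
```

View pics/top0.png

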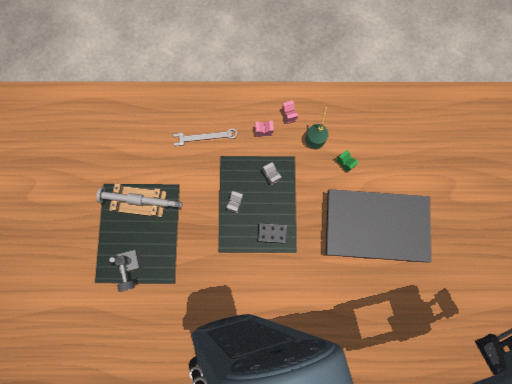

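View pics/side0.png

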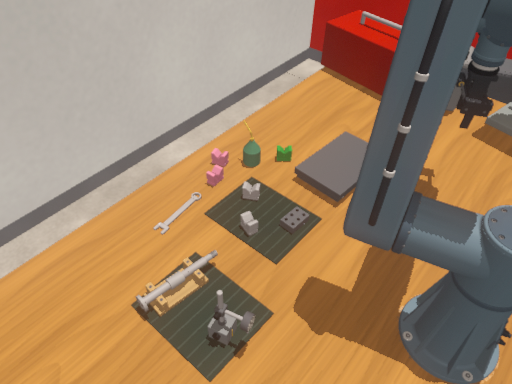

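The top view shows the plate at right (380,226), the V-blocks at (272,173) and (234,202), the block at (272,233), and the shaft in its cradle with its flange at left (100,195). The gauge is at (125,265). The green and pink look-alikes lie beyond the mat. The side view agrees.

```bash
cat > m.py <<'E'
from h import *
for n in("top","side"):
    s=dict(np.load(f"{n}0.npz")); w=cloud(s)
    def rep(name,box,z0,z1):
        x0,x1,y0,y1=box
        m=(w[...,0]>x0)&(w[...,0]<x1)&(w[...,1]>y0)&(w[...,1]<y1)&(w[...,2]>z0)&(w[...,2]<z1)
        m=m.astype(np.uint8); k,l,st,_=cv2.connectedComponentsWithStats(m)
        for i in range(1,k):
            if st[i,4]<25: continue
            p=w[l==i]; r=cv2.minAreaRect((p[:,:2]*1000).astype(np.float32))
            print(n,name,st[i,4],"c",np.round(r[0],1),"sz",np.round(r[1],1),"ang",round(r[2],1),"zmed %.1f"%(np.median(p[:,2])*1e3),"z95 %.1f"%(np.percentile(p[:,2],95)*1e3))
    rep("plate",(.3,.8,-.55,-.15),.042,.06)
    rep("vblk/blk",(.3,.8,-.13,.13),.018,.06)
    rep("vblk top",(.3,.8,-.13,.13),.042,.06)
    rep("shaft",(.45,.8,.15,.5),.046,.08)
    rep("gauge",(.3,.52,.15,.5),.03,.25)
    rep("gauge hi",(.3,.52,.15,.5),.14,.25)
    rep("gauge base",(.3,.52,.15,.5),.045,.06)
    rep("cradle",(.5,.8,.15,.5),.008,.2)
E
python3 m.py
```

```text
top plate 93 c [ 755.5 -175.2] sz [58.4 50.9] ang 54.8 zmed 55.6 z95 59.5
top plate 43 c [ 700.6 -253.5] sz [13.9 28.7] ang 38.2 zmed 44.3 z95 47.3
top plate 38 c [ 674.4 -276. ] sz [13.8 30.3] ang 44.3 zmed 43.8 z95 47.7
top plate 6773 c [ 500.8 -336.9] sz [282.2 180.6] ang 85.8 zmed 49.1 z95 52.6
top vblk/blk 203 c [785.2 -26.6] sz [29.8 49.8] ang 3.2 zmed 38.9 z95 46.1
top vblk/blk 223 c [649.4 -46.6] sz [51.2 30.5] ang 28.3 zmed 42.2 z95 49.3
top vblk/blk 218 c [567.1  57.8] sz [30.3 50.1] ang 71.7 zmed 43.0 z95 49.4
top vblk/blk 496 c [481.3 -47.2] sz [75.  49.8] ang 86.4 zmed 27.5 z95 30.5
top vblk top 36 c [783.9  -9.6] sz [29.  14.4] ang 0.1 zmed 44.2 z95 47.5
top vblk top 32 c [785.4 -44.1] sz [14.3 25.6] ang 89.2 zmed 44.1 z95 46.8
top vblk top 57 c [663.9 -39.4] sz [16.2 29.5] ang 33.7 zmed 45.6 z95 49.5
top vblk top 57 c [634.5 -55. ] sz [16.  29.9] ang 29.6 zmed 46.3 z95 49.9
top vblk top 60 c [583.2  52.2] sz [29.8 16. ] ang 71.4 zmed 46.2 z95 49.9
top vblk top 60 c [551.3  62.9] sz [29.6 16.8] ang 72.8 zmed 45.9 z95 49.7
top shaft 619 c [565.4 319.3] sz [230.3  41.3] a
[... 1232 characters left out ...]
8.4 z95 51.2
side vblk top 64 c [584.5  53.3] sz [32.4 21.7] ang 73.5 zmed 47.5 z95 51.0
side vblk top 54 c [552.9  65. ] sz [32.4 18.4] ang 70.7 zmed 47.5 z95 51.8
side shaft 786 c [578.5 318.7] sz [231.   68.2] ang 78.6 zmed 52.5 z95 60.8
side shaft 31 c [555.2 393.2] sz [13.  23.4] ang 72.2 zmed 46.7 z95 49.0
side gauge 1046 c [380.7 340.2] sz [101.9  54.8] ang 19.5 zmed 101.5 z95 158.6
side gauge hi 75 c [405.4 342.7] sz [11.8 11.8] ang 6.9 zmed 169.1 z95 179.7
side gauge base 347 c [404.5 347.5] sz [50.8 56.5] ang 15.2 zmed 53.4 z95 56.5
side cradle 107 c [768.  196.6] sz [35.5 91.6] ang 14.4 zmed 9.6 z95 12.2
side cradle 1988 c [573.3 319.4] sz [230.1  77.4] ang 82.9 zmed 43.3 z95 57.7
```

```bash
cat > m2.py <<'E'
from h import *
for n in("top","side"):
    s=dict(np.load(f"{n}0.npz")); w=cloud(s)
    def pts(box,z0,z1):
        x0,x1,y0,y1=box
        m=(w[...,0]>x0)&(w[...,0]<x1)&(w[...,1]>y0)&(w[...,1]<y1)&(w[...,2]>z0)&(w[...,2]<z1)
        return w[m]*1000
    g=(.28,.48,.25,.45)
    for z0,z1 in((.04,.06),(.06,.09),(.09,.115),(.115,.135),(.14,.17),(.17,.2)):
        p=pts(g,z0,z1)
        if len(p)>3: r=cv2.minAreaRect(p[:,:2].astype(np.float32)); print(n,z0,len(p),p.mean(0).round(1),np.round(r[0],1),np.round(r[1],1),round(r[2],1))
    p=pts((.48,.7,.19,.46),.045,.09)   # shaft
    vx,vy,x,y=cv2.fitLine(p[:,:2].astype(np.float32),cv2.DIST_HUBER,0,.01,.01).ravel()
    if vy>0: vx,vy=-vx,-vy
    t=(p[:,0]-x)*vx+(p[:,1]-y)*vy; d=-(p[:,0]-x)*vy+(p[:,1]-y)*vx
    print(n,"shaft dir deg",np.degrees(np.arctan2(vy,vx)).round(2),"t",t.min().round(1),t.max().round(1))
    t0=t.min()
    for a in range(0,235,10):
        q=(t-t0>=a)&(t-t0<a+10)
        if q.sum()>2: print(a,q.sum(),"pos",(x+vx*(t0+a+5)).round(1),(y+vy*(t0+a+5)).round(1),"d",d[q].min().round(1),d[q].max().round(1),"ztop",np.percentile(p[q,2],95).round(1))
    p=pts((.3,.75,-.5,-.18),.045,.058); q=pts((.38,.62,-.5,-.18),.045,.058)
    # plate edges by binning
    for ax,nm in((0,"x"),(1,"y")):
        o=1-ax; bins=np.arange(-300 if ax==1 else -460, 0)[:0]
    ys=np.arange(-460,-210,10); lo=[];hi=[];yy=[]
    for b in ys:
        r=q[(q[:,1]>=b)&(q[:,1]<b+10)]
        if len(r)>5: lo.append(r[:,0].min());hi.append(r[:,0].max());yy.append(b+5)
    for e in(lo,hi): c=np.polyfit(yy,e,1); print(n,"edge slope deg",np.degrees(np.arctan(c[0])).round(2),"x at y=-337",np.polyval(c,-337).round(1))
E
python3 m2.py
```

```text
top 0.04 260 [405.7 333.2  51.8] [403.6 343.7] [49.9 57.5] 14.1
top 0.06 17 [402.8 335.5  64.9] [402.5 335.3] [ 8.5 16.3] 71.7
top 0.09 111 [375.1 330.4 110.7] [372.1 334.6] [85.6 39.4] 19.0
top 0.115 180 [364.9 328.3 123. ] [372.5 335.2] [85.9 35.5] 20.3
top 0.14 23 [403.3 336.9 155.2] [402.8 336.7] [ 5.1 11. ] 67.6
top 0.17 23 [404.7 340.1 177.2] [404.  340.9] [ 9.3 10.9] 43.3
top shaft dir deg -96.75 t -110.1 121.4
0 71 pos 583.7 428.1 d -18.2 23.0 ztop 64.9
10 28 pos 582.5 418.2 d -13.9 11.7 ztop 55.1
20 21 pos 581.3 408.2 d -6.6 11.3 ztop 54.7
30 34 pos 580.1 398.3 d -26.8 29.8 ztop 54.4
40 55 pos 579.0 388.4 d -35.0 36.4 ztop 54.5
50 28 pos 577.8 378.4 d -34.0 34.3 ztop 55.0
60 24 pos 576.6 368.5 d -7.1 10.1 ztop 55.3
70 20 pos 575.4 358.6 d -6.2 8.2 ztop 54.9
80 34 pos 574.3 348.7 d -13.1 15.6 ztop 60.4
90 39 pos 573.1 338.7 d -12.7 13.6 ztop 59.8
100 36 pos 571.9 328.8 d -13.9 14.1 ztop 59.1
110 38 pos 570.7 318.9 d -12.6 15.5 ztop 59.5
120 31 pos 569.6 308.9 d -12.4 13.2 ztop 55.8
130 24 pos 568.4 299.0 d -7.7 9.2 ztop 54.4
140 24 pos 567.2 289.1 d -36.2 8.0 ztop 52.5
150 41
[... 1322 characters left out ...]
.8 d -10.3 15.7 ztop 60.5
100 46 pos 570.0 329.9 d -10.3 17.0 ztop 60.3
110 39 pos 568.8 320.0 d -11.9 16.7 ztop 59.6
120 24 pos 567.6 310.0 d -5.1 10.1 ztop 57.5
130 28 pos 566.4 300.1 d -4.8 13.4 ztop 54.8
140 44 pos 565.3 290.2 d -33.2 39.9 ztop 54.0
150 73 pos 564.1 280.3 d -33.7 40.6 ztop 54.1
160 45 pos 562.9 270.3 d -25.8 40.0 ztop 55.5
170 26 pos 561.7 260.4 d -4.8 12.4 ztop 54.9
180 24 pos 560.5 250.5 d -5.9 11.2 ztop 55.8
190 20 pos 559.3 240.5 d -5.2 8.2 ztop 54.3
200 20 pos 558.2 230.6 d -5.7 9.4 ztop 51.8
210 21 pos 557.0 220.7 d -4.5 11.2 ztop 53.5
220 18 pos 555.8 210.8 d -3.9 8.7 ztop 52.6
side edge slope deg -16.29 x at y=-337 441.6
side edge slope deg 4.61 x at y=-337 590.8
```

```bash
cat > plan.py <<'E'
import sys
from h import *
from scipy.spatial.transform import Rotation as R
# usage: plan.py X Y Z(grasp point, mm) JAWDEG : turn (tool rotvec, deg), then shift (cm) in the turned tool axes
X,Y,Z,j=map(float,sys.argv[1:5]); s=bot.state()
q=s["orientation"]; r=R.from_quat([q[1],q[2],q[3],q[0]]); M=r.as_matrix()
cur=np.degrees(np.arctan2(M[1,2],M[0,2])); j+=180*np.round((cur-j)/180)
if len(sys.argv)>5: j+=180
z=np.array([np.cos(np.radians(j)),np.sin(np.radians(j)),0]); x=np.array([0,0,-1.])
T=np.stack([x,np.cross(z,x),z],1)
rv=np.degrees((r.inv()*R.from_matrix(T)).as_rotvec())
tcp=np.array([X,Y,Z])/1000-np.array([0,0,bot.grasp_offset])
d=tcp-s["tcp_pos"]
print("jaw now %.1f tilt %.2f"%(cur,np.degrees(np.arccos(-M[2,0]))),"j6 %.2f"%s["joint_pos"][5],"t %.1f"%s["t"])
print("grasp now",(s["tcp_pos"]*1000+M[:,0]*-bot.grasp_offset*1000).round(1),"F",s["wrist_force"].round(1),"gap %.1f mm"%(s["finger_gap"]*88))
print("turn deg",rv.round(2)); print("shift cm",(T.T@d*100).round(2))
E
python3 plan.py 650 -46 150 118.4; python3 plan.py 650 -46 150 118.4 1
```

```text
jaw now -64.4 tilt 0.09 j6 -0.21 t 0.1
grasp now [ 248.4 -518.1  256.6] F [0.6 0.3 0.7] gap 87.8 mm
turn deg [-2.8  -0.08 -0.02]
shift cm [ 10.66  57.78 -22.42]
jaw now -64.4 tilt 0.09 j6 -0.21 t 0.1
grasp now [ 248.4 -518.1  256.6] F [0.6 0.3 0.7] gap 87.8 mm
turn deg [ 1.772e+02 -3.000e-02  1.300e-01]
shift cm [ 10.66 -57.78  22.42]
```

{"fn": "arm_command", "kwargs": {"commands": "-2.8 0 0 0 0 0 0.4;0 0 0 0 4.13 -1.6 0.4;0 0 0 0 4.13 -1.6 0.4;0 0 0 0 4.13 -1.6 0.4;0 0 0 0 4.13 -1.6 0.4;0 0 0 0 4.13 -1.6 0.4;0 0 0 0 4.13 -1.6 0.4;0 0 0 0 4.13 -1.6 0.4;0 0 0 0 4.13 -1.6 0.4;0 0 0 0 4.13 -1.6 0.4;0 0 0 0 4.13 -1.6 0.4;0 0 0 0 4.13 -1.6 0.4;0 0 0 0 4.13 -1.6 0.4;0 0 0 0 4.13 -1.6 0.4;0 0 0 0 4.13 -1.6 0.4;0 0 0 2.5 0 0 0.4;0 0 0 2.5 0 0 0.4;0 0 0 2.5 0 0 0.4;0 0 0 2.5 0 0 0.4;0 0 0 0 0 0 0.4", "grip_force": 30}}

```text
t: 2.1
tcp_pos: [0.6474, -0.0457, 0.1339]
orientation: [0.604, 0.361, 0.61, -0.363]
wrist_force: [-1.1, 0.8, -0.3]
finger_gap: 0.602
```

```bash
python3 plan.py 650 -46 27 118.4
```

```text
jaw now -61.6 tilt 0.50 j6 0.82 t 2.1
grasp now [647.6 -45.7 152.6] F [-1.1  0.8 -0.3] gap 53.0 mm
turn deg [ 0.   -0.34  0.37]
shift cm [12.56  0.21  0.15]
```

{"fn": "arm_command", "kwargs": {"commands": "0 -0.3 0.3 0 0.2 0.1 0.4;0 0 0 3 0 0 0.4;0 0 0 3 0 0 0.4;0 0 0 3 0 0 0.4;0 0 0 2 0 0 0.4;0 0 0 1 0 0 0.4;0 0 0 0.3 0 0 0.4;0 0 0 0 0 0 0.4;0 0 0 0 0 0 0.4"}}

```text
t: 3.0
tcp_pos: [0.655, -0.047, 0.0176]
orientation: [0.611, 0.363, 0.604, -0.361]
wrist_force: [-0.1, 0.1, 0.0]
finger_gap: 0.599
```

```bash
python3 plan.py 650 -46 27 118.4
```

```text
jaw now -61.6 tilt 0.59 j6 0.82 t 3.0
grasp now [654.8 -47.   36.3] F [-0.1  0.1  0. ] gap 52.7 mm
turn deg [-0.    0.41 -0.43]
shift cm [ 0.93 -0.39 -0.33]
```

{"fn": "arm_command", "kwargs": {"commands": "0 0.4 -0.4 0 0 0 0.4;0 0 0 0 0 0 0.4;0 0 0 0 0 0 0.4"}}

```text
t: 3.3
tcp_pos: [0.6541, -0.0468, 0.0163]
orientation: [0.607, 0.362, 0.608, -0.362]
wrist_force: [-0.3, -1.1, -1.0]
finger_gap: 0.598
```

```bash
python3 plan.py 650 -46 27 118.4
```

```text
jaw now -61.6 tilt 0.09 j6 0.82 t 3.3
grasp now [654.1 -46.8  35. ] F [-0.3 -1.1 -1. ] gap 52.6 mm
turn deg [ 0.   -0.07  0.06]
shift cm [ 0.8  -0.32 -0.26]
```

{"fn": "arm_command", "kwargs": {"commands": "0 0 0 0 -0.3 -0.3 0.4;0 0 0 0.5 0 0 0.4;0 0 0 0.3 0 0 0.4;0 0 0 0 0 0 0.4;0 0 0 0 0 0 0.4;0 0 0 0 0 0 0.4"}}

```text
t: 3.9
tcp_pos: [0.6497, -0.0455, 0.0077]
orientation: [0.607, 0.362, 0.608, -0.362]
wrist_force: [0.9, -0.5, 0.3]
finger_gap: 0.602
```

```bash
python3 plan.py 650 -46 27 118.4; python3 - <<'E'
from h import *
s=snap("side"); f=s["frame"][150:280,170:340]; cv2.imwrite("pics/c1.png",cv2.resize(f,None,fx=4,fy=4,interpolation=2))
E
```

```text
jaw now -61.6 tilt 0.14 j6 0.82 t 3.9
grasp now [649.7 -45.5  26.4] F [ 0.9 -0.5  0.3] gap 52.9 mm
turn deg [-0.  -0.1  0.1]
shift cm [-0.06  0.01  0.06]
```

View pics/c1.png

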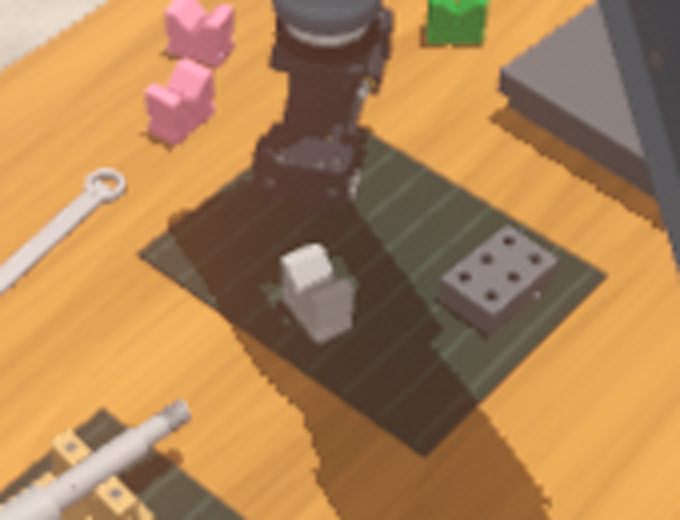

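The crop shows the gripper down over the far V-block (hidden at about (310,180) in the crop), with V-block 2 clear at (320,290). Closing now.

{"fn": "arm_command", "kwargs": {"commands": "0 0 0 0 0 0 1;0 0 0 0 0 0 1;0 0 0 0 0 0 1;0 0 0 0 0 0 1;0 0 0 0 0 0 1;0 0 0 -0.5 0 0 1;0 0 0 -1.5 0 0 1;0 0 0 -3 0 0 1;0 0 0 -4 0 0 1;0 0 0 -4 0 0 1;0 0 0 -2 0 0 1;0 0 0 0 0 0 1;0 0 0 0 0 0 1"}}

```text
t: 5.25
tcp_pos: [0.6496, -0.0455, 0.1578]
orientation: [0.607, 0.362, 0.608, -0.362]
wrist_force: [-0.2, 0.9, -3.5]
finger_gap: 0.339
```

```bash
python3 plan.py 467.6 -390.7 170 85.9
```

```text
jaw now -61.6 tilt 0.13 j6 0.82 t 5.2
grasp now [649.7 -45.5 176.5] F [-0.2  0.9 -3.5] gap 29.8 mm
turn deg [32.5  -0.07  0.12]
shift cm [  0.65 -15.69  35.74]
```

{"fn": "arm_command", "kwargs": {"commands": "8.1 0 0 0 0 0 1;8.1 0 0 0 0 0 1;8.1 0 0 0 0 0 1;8.2 0 0 0 0 0 1;0 0 0 0 -1.74 3.97 1;0 0 0 0 -1.74 3.97 1;0 0 0 0 -1.74 3.97 1;0 0 0 0 -1.74 3.97 1;0 0 0 0 -1.74 3.97 1;0 0 0 0 -1.74 3.97 1;0 0 0 0 -1.74 3.97 1;0 0 0 0 -1.74 3.97 1;0 0 0 0 -1.74 3.97 1;0 0 0 0 0 0 1;0 0 0 0 0 0 1;0 0 0 0 0 0 1;0 0 0 0 0 0 1"}}

```text
t: 6.95
tcp_pos: [0.4685, -0.3891, 0.157]
orientation: [-0.481, -0.517, -0.484, 0.517]
wrist_force: [0.2, -0.0, -3.5]
finger_gap: 0.334
```

```bash
python3 plan.py 467.6 -390.7 84 85.9
```

```text
jaw now -94.0 tilt 0.23 j6 0.75 t 7.0
grasp now [ 468.6 -389.2  175.7] F [ 0.2 -0.  -3.5] gap 29.4 mm
turn deg [ 0.1  -0.12  0.2 ]
shift cm [ 9.17 -0.08  0.16]
```

{"fn": "arm_command", "kwargs": {"commands": "0 -0.1 0.2 0 -0.1 0.16 1;0 0 0 3 0 0 1;0 0 0 3 0 0 1;0 0 0 2.2 0 0 1;0 0 0 1 0 0 1;0 0 0 0 0 0 1;0 0 0 0 0 0 1;0 0 0 0 0 0 1"}}

```text
t: 7.75
tcp_pos: [0.4681, -0.3933, 0.0677]
orientation: [-0.483, -0.517, -0.48, 0.518]
wrist_force: [-0.8, 0.2, -3.1]
finger_gap: 0.34
```

```bash
python3 plan.py 467.6 -390.7 73.9 85.9
```

```text
jaw now -94.1 tilt 0.26 j6 0.75 t 7.8
grasp now [ 468.  -393.3   86.4] F [-0.8  0.2 -3.1] gap 29.9 mm
turn deg [ 0.01  0.19 -0.18]
shift cm [ 1.25 -0.06 -0.26]
```

{"fn": "arm_command", "kwargs": {"commands": "0 0.1 -0.1 0.4 0 -0.26 1;0 0 0 0.3 0 0 1;0 0 0 0.2 0 0 1;0 0 0 0 0 0 1;0 0 0 0 0 0 1;0 0 0 0 0 0 1"}}

```text
t: 8.35
tcp_pos: [0.4674, -0.39, 0.057]
orientation: [-0.482, -0.518, -0.482, 0.518]
wrist_force: [0.4, -0.1, -2.8]
finger_gap: 0.336
```

```bash
python3 plan.py 467.6 -390.7 73.9 85.9
```

```text
jaw now -94.1 tilt 0.04 j6 0.75 t 8.3
grasp now [ 467.4 -390.    75.7] F [ 0.4 -0.1 -2.8] gap 29.5 mm
turn deg [-0.   -0.02  0.03]
shift cm [0.18 0.03 0.07]
```

{"fn": "arm_command", "kwargs": {"commands": "0 0 0 0.1 0 0.07 1;0 0 0 0.1 0 0 1;0 0 0 0 0 0 1;0 0 0 0 0 0 1"}}

```text
t: 8.75
tcp_pos: [0.4672, -0.3905, 0.0548]
orientation: [-0.481, -0.518, -0.482, 0.518]
wrist_force: [-0.7, -0.3, -4.5]
finger_gap: 0.34
```

```bash
python3 plan.py 467.6 -390.7 73.4 85.9
```

```text
jaw now -94.1 tilt 0.06 j6 0.75 t 8.8
grasp now [ 467.3 -390.5   73.5] F [-0.7 -0.3 -4.5] gap 29.9 mm
turn deg [-0.   -0.04  0.04]
shift cm [0.01 0.04 0.02]
```

{"fn": "arm_command", "kwargs": {"commands": "0 0 0 0.04 0 0 1;0 0 0 0.04 0 0 1;0 0 0 0.03 0 0 1;0 0 0 0 0 0 1"}}

```text
t: 9.15
tcp_pos: [0.4673, -0.3906, 0.0548]
orientation: [-0.482, -0.517, -0.482, 0.518]
wrist_force: [-3.1, 4.2, 6.8]
finger_gap: 0.339
```

{"fn": "arm_command", "kwargs": {"commands": "0 0 0 -0.05 0 0 1;0 0 0 0 0 0 0.6;0 0 0 0 0 0 0.5;0 0 0 0 0 0 0.45;0 0 0 0 0 0 0.45;0 0 0 -1 0 0 0.45;0 0 0 -3 0 0 0.45;0 0 0 -4 0 0 0.4;0 0 0 -4 0 0 0.4;0 0 0 0 0 0 0.4;0 0 0 0 0 0 0.4;0 0 0 0 0 0 0.4"}}

```text
t: 10.35
tcp_pos: [0.4668, -0.3899, 0.1732]
orientation: [0.481, 0.518, 0.483, -0.518]
wrist_force: [0.2, 0.9, -0.4]
finger_gap: 0.599
```

```bash
python3 plan.py 568 58.3 150 71.6
```

```text
jaw now -94.1 tilt 0.16 j6 0.75 t 10.3
grasp now [ 466.8 -390.   191.9] F [ 0.2  0.9 -0.4] gap 52.7 mm
turn deg [14.3  -0.1   0.13]
shift cm [  4.19  -4.54 -45.73]
```

{"fn": "arm_command", "kwargs": {"commands": "7.1 0 0 0 0 0 0.4;7.2 0 0 0 0 0 0.4;0 0 0 0 -0.45 -4.57 0.4;0 0 0 0 -0.45 -4.57 0.4;0 0 0 0 -0.45 -4.57 0.4;0 0 0 0 -0.45 -4.57 0.4;0 0 0 0 -0.45 -4.57 0.4;0 0 0 0 -0.45 -4.57 0.4;0 0 0 0 -0.45 -4.57 0.4;0 0 0 0 -0.45 -4.57 0.4;0 0 0 0 -0.45 -4.57 0.4;0 0 0 0 -0.45 -4.57 0.4;0 0 0 4.2 0 0 0.4;0 0 0 4 0 0 0.4;0 0 0 3 0 0 0.4;0 0 0 0 0 0 0.4;0 0 0 0 0 0 0.4;0 0 0 0 0 0 0.4;0 0 0 0 0 0 0.4"}}

```text
t: 12.25
tcp_pos: [0.5703, 0.057, 0.0645]
orientation: [0.414, 0.574, 0.413, -0.573]
wrist_force: [0.1, -1.3, 0.3]
finger_gap: 0.6
```

```bash
python3 plan.py 568 58.3 27 71.6;  python3 - <<'E'
from h import *
s=snap("top"); w=cloud(s)*1000
m=(abs(w[...,0]-468)<60)&(abs(w[...,1]+390)<60)&(w[...,2]>75)&(w[...,2]<105); p=w[m]
print(m.sum(),cv2.minAreaRect(p[:,:2].astype(np.float32)))
E
```

```text
jaw now -108.4 tilt 0.15 j6 1.78 t 12.2
grasp now [570.2  57.   83.2] F [ 0.1 -1.3  0.3] gap 52.8 mm
turn deg [-0.02 -0.06 -0.14]
shift cm [ 5.62 -0.26 -0.05]
256 ((466.7908020019531, -390.6671142578125), (32.45338821411133, 50.782901763916016), 84.35299682617188)
```

{"fn": "arm_command", "kwargs": {"commands": "0 0 0 0 -0.26 -0.05 0.4;0 0 0 2.5 0 0 0.4;0 0 0 2 0 0 0.4;0 0 0 1.1 0 0 0.4;0 0 0 0 0 0 0.4;0 0 0 0 0 0 0.4;0 0 0 0 0 0 0.4;0 0 0 0 0 0 0.4"}}

```text
t: 13.1
tcp_pos: [0.5674, 0.0586, 0.0076]
orientation: [0.414, 0.574, 0.413, -0.573]
wrist_force: [-0.8, -0.2, 0.4]
finger_gap: 0.6
```

```bash
python3 plan.py 568 58.3 27 71.6
```

```text
jaw now -108.4 tilt 0.08 j6 1.79 t 13.1
grasp now [567.4  58.6  26.3] F [-0.8 -0.2  0.4] gap 52.8 mm
turn deg [ 0.   -0.04 -0.06]
shift cm [-0.07  0.07  0.01]
```

{"fn": "arm_command", "kwargs": {"commands": "0 0 0 0 0 0 1;0 0 0 0 0 0 1;0 0 0 0 0 0 1;0 0 0 0 0 0 1;0 0 0 0 0 0 1;0 0 0 -0.5 0 0 1;0 0 0 -1.5 0 0 1;0 0 0 -3 0 0 1;0 0 0 -4 0 0 1;0 0 0 -4 0 0 1;0 0 0 -2 0 0 1;0 0 0 0 0 0 1;0 0 0 0 0 0 1"}}

```text
t: 14.4
tcp_pos: [0.5662, 0.0586, 0.1564]
orientation: [-0.413, -0.573, -0.414, 0.574]
wrist_force: [-0.5, -0.5, -4.8]
finger_gap: 0.336
```

```bash
python3 plan.py 475.6 -279 170 85.9
```

```text
jaw now -108.4 tilt 0.05 j6 1.79 t 14.4
grasp now [566.2  58.6 175.1] F [-0.5 -0.5 -4.8] gap 29.6 mm
turn deg [-14.3   -0.02   0.04]
shift cm [ 0.51 -6.62 34.32]
```

{"fn": "arm_command", "kwargs": {"commands": "-7.1 0 0 0 0 0 1;-7.2 0 0 0 0 0 1;0 0 0 0 -0.82 4.29 1;0 0 0 0 -0.82 4.29 1;0 0 0 0 -0.82 4.29 1;0 0 0 0 -0.83 4.29 1;0 0 0 0 -0.83 4.29 1;0 0 0 0 -0.83 4.29 1;0 0 0 0 -0.83 4.29 1;0 0 0 0 -0.83 4.29 1;0 0 0 3 0 0 1;0 0 0 3 0 0 1;0 0 0 2 0 0 1;0 0 0 0 0 0 1;0 0 0 0 0 0 1;0 0 0 0 0 0 1;0 0 0 0 0 0 1"}}

```text
t: 16.1
tcp_pos: [0.4768, -0.2795, 0.0776]
orientation: [0.482, 0.517, 0.481, -0.517]
wrist_force: [0.6, -0.5, -4.5]
finger_gap: 0.34
```

```bash
python3 plan.py 475.6 -279 74.5 85.9;  python3 - <<'E'
from h import *
for n in("top","side"):
    s=snap(n); w=cloud(s)*1000
    m=(abs(w[...,0]-468)<45)&(abs(w[...,1]+390)<35)&(w[...,2]>75)&(w[...,2]<105); p=w[m]
    print(n,m.sum(),cv2.minAreaRect(p[:,:2].astype(np.float32)))
    m&=(w[...,2]>91); k,l,st,c=cv2.connectedComponentsWithStats(m.astype(np.uint8))
    print([w[l==i].mean(0).round(1) for i in range(1,k) if st[i,4]>15])
E
```

```text
jaw now -94.1 tilt 0.08 j6 0.90 t 16.1
grasp now [ 476.8 -279.5   96.3] F [ 0.6 -0.5 -4.5] gap 29.9 mm
turn deg [ 0.02  0.05 -0.06]
shift cm [ 2.18 -0.13 -0.04]
top 6 ((445.8447570800781, -374.4337463378906), (5.47035026550293, 1.5540516376495361), 1.9389445781707764)
[]
side 0 ((0.0, 0.0), (0.0, 0.0), 0.0)
[]
```

{"fn": "arm_command", "kwargs": {"commands": "0 0 0 1 -0.13 -0.04 1;0 0 0 0.8 0 0 1;0 0 0 0.35 0 0 1;0 0 0 0 0 0 1;0 0 0 0 0 0 1;0 0 0 0 0 0 1"}}

```text
t: 16.8
tcp_pos: [0.4748, -0.2785, 0.0547]
orientation: [-0.481, -0.518, -0.482, 0.518]
wrist_force: [-0.3, -0.0, -3.9]
finger_gap: 0.336
```

```bash
python3 plan.py 475.6 -279 73.3 85.9
```

```text
jaw now -94.1 tilt 0.05 j6 0.90 t 16.8
grasp now [ 474.8 -278.5   73.4] F [-0.3 -0.  -3.9] gap 29.6 mm
turn deg [-0.   -0.03  0.04]
shift cm [0.01 0.08 0.04]
```

{"fn": "arm_command", "kwargs": {"commands": "0 0 0 0 0.08 0.04 1;0 0 0 0.04 0 0 1;0 0 0 0.04 0 0 1;0 0 0 0 0 0 1"}}

```text
t: 17.2
tcp_pos: [0.4755, -0.2789, 0.054]
orientation: [-0.481, -0.518, -0.482, 0.518]
wrist_force: [-0.0, -0.5, -4.3]
finger_gap: 0.337
```

{"fn": "arm_command", "kwargs": {"commands": "0 0 0 0.04 0 0 1;0 0 0 0.02 0 0 1;0 0 0 0 0 0 1"}}

```text
t: 17.5
tcp_pos: [0.4756, -0.279, 0.0537]
orientation: [-0.482, -0.518, -0.482, 0.518]
wrist_force: [-0.7, 0.8, -1.4]
finger_gap: 0.341
```

Contact is starting, since the weight reading has fallen. One more small step, then release and move clear towards the shaft.

{"fn": "arm_command", "kwargs": {"commands": "0 0 0 0.03 0 0 1;0 0 0 0 0 0 1;0 0 0 0 0 0 0.6;0 0 0 0 0 0 0.5;0 0 0 0 0 0 0.45;0 0 0 0 0 0 0.45;0 0 0 -1 0 0 0.45;0 0 0 -3 0 0 0.45;0 0 0 -4 0 0 0.4;0 0 0 -4 0 0 0.3;0 0 0 0 0 0 0.3;0 0 0 0 0 0 0.3;0 0 0 0 0 0 0.3"}}

```text
t: 18.8
tcp_pos: [0.475, -0.2784, 0.1722]
orientation: [-0.481, -0.517, -0.483, 0.518]
wrist_force: [0.5, 0.9, 0.2]
finger_gap: 0.696
```

```bash
python3 plan.py 573.1 334.3 150 -7.2; python3 plan.py 573.1 334.3 150 -7.2 1
```

```text
jaw now -94.1 tilt 0.15 j6 0.90 t 18.8
grasp now [ 475.  -278.5  190.9] F [0.5 0.9 0.2] gap 61.2 mm
turn deg [-8.69e+01 -1.70e-01  2.00e-02]
shift cm [ 4.09 62.02  2.05]
jaw now -94.1 tilt 0.15 j6 0.90 t 18.8
grasp now [ 475.  -278.5  190.9] F [0.5 0.9 0.2] gap 61.2 mm
turn deg [9.31e+01 2.00e-02 1.70e-01]
shift cm [  4.09 -62.02  -2.05]
```

{"fn": "arm_command", "kwargs": {"commands": "-7.9 0 0 0 0 0 0.3;-7.9 0 0 0 0 0 0.3;-7.9 0 0 0 0 0 0.3;-7.9 0 0 0 0 0 0.3;-7.9 0 0 0 0 0 0.3;-7.9 0 0 0 0 0 0.3;-7.9 0 0 0 0 0 0.3;-7.9 0 0 0 0 0 0.3;-7.9 0 0 0 0 0 0.3;-7.9 0 0 0 0 0 0.3;-7.9 0 0 0 0 0 0.3;0 0 0 0 4.4 0.1 0.3;0 0 0 0 4.4 0.1 0.3;0 0 0 0 4.4 0.1 0.3;0 0 0 0 4.4 0.1 0.3;0 0 0 0 4.4 0.1 0.3;0 0 0 0 4.4 0.1 0.3;0 0 0 0 4.4 0.1 0.3;0 0 0 0 4.4 0.1 0.3;0 0 0 0 4.4 0.1 0.3"}}

```text
t: 20.8
tcp_pos: [0.533, 0.1145, 0.1715]
orientation: [0.704, 0.045, 0.707, -0.044]
wrist_force: [0.3, -1.0, 0.2]
finger_gap: 0.697
```

```bash
cat > vb.py <<'E'
from h import *
for n in("top","side"):
    s=snap(n); w=cloud(s)*1000
    cv2.imwrite(f"pics/v_{n}.png",cv2.resize(s["frame"][150:300,300:450] if n=="top" else s["frame"][90:240,270:420],None,fx=4,fy=4,interpolation=2))
    for c in((475.6,-279),(467.6,-390.7)):
        m=(abs(w[...,0]-c[0])<40)&(abs(w[...,1]-c[1])<30)&(w[...,2]>66)&(w[...,2]<105); p=w[m]
        if len(p)<20: print(n,"none"); continue
        r=cv2.minAreaRect(p[:,:2].astype(np.float32)); t=m&(w[...,2]>90); k,l,st,_=cv2.connectedComponentsWithStats(t.astype(np.uint8))
        q=[w[l==i].mean(0).round(1) for i in range(1,k) if st[i,4]>12]
        print(n,m.sum(),np.round(r[0],1),np.round(r[1],1),round(r[2],1),"tops",q,"yaw",[np.degrees(np.arctan2(*( (a-b)[1::-1]*np.sign((a-b)[0])))).round(1) for a,b in zip(q,q[1:])])
    m=(w[...,0]>380)&(w[...,0]<620)&(w[...,1]<-170)&(w[...,1]>-500)&(w[...,2]>42)&(w[...,2]<58)
    r=cv2.minAreaRect(w[m][:,:2].astype(np.float32)); print(n,"plate",r, np.median(w[m][:,2]))
E
python3 vb.py;python3 plan.py 573.1 334.3 150 -7.2
```

```text
top 274 [ 476.4 -279.4] [31.2 50.3] 86.7 tops [array([ 494.3, -280.7,   93.9]), array([ 458.5, -278.4,   94.2])] yaw [np.float64(-3.7)]
top 293 [ 466.9 -390.7] [32.  50.5] 86.1 tops [array([ 485.3, -391.9,   93.5]), array([ 449.1, -389.5,   93.7])] yaw [np.float64(-3.8)]
top plate ((500.7408142089844, -336.3752136230469), (281.2371520996094, 180.5076141357422), 85.82929229736328) 49.128494038908066
side 217 [ 478.2 -277.5] [35.5 52.6] 82.4 tops [array([ 494.9, -277.4,   94.5]), array([ 459. , -274.7,   94.6])] yaw [np.float64(-4.3)]
side 203 [ 468.7 -388.6] [37.3 51.7] 86.3 tops [array([ 485.2, -389.3,   94.2]), array([ 449.2, -386.5,   95.6])] yaw [np.float64(-4.4)]
side plate ((501.71881103515625, -334.69195556640625), (287.3301086425781, 183.37782287597656), 85.38938903808594) 51.24348589773842
jaw now -6.9 tilt 0.24 j6 0.12 t 20.9
grasp now [533.  117.3 190.3] F [-1.7 -0.4 -0.6] gap 61.3 mm
turn deg [ 0.3  -0.23 -0.09]
shift cm [ 4.03 22.03  1.26]
```

View pics/v_top.png

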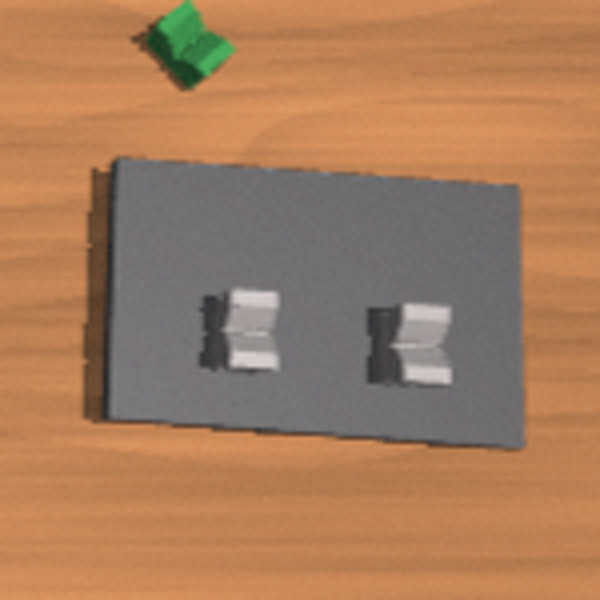

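The V-blocks stand in line on the plate, at crop pixels (250,330) and (420,345), parallel to its edges. Next is the shaft.

{"fn": "arm_command", "kwargs": {"commands": "0 0 0 0 4.4 0.25 0.3;0 0 0 0 4.4 0.25 0.3;0 0 0 0 4.4 0.25 0.3;0 0 0 0 4.4 0.25 0.3;0 0 0 0 4.4 0.26 0.3;0 0 0 4 0 0 0.3;0 0 0 4 0 0 0.3;0 0 0 0 0 0 0.3;0 0 0 0 0 0 0.3;0 0 0 0 0 0 0.3;0 0 0 0 0 0 0.3"}}

```text
t: 22.0
tcp_pos: [0.576, 0.3295, 0.0962]
orientation: [0.707, 0.045, 0.705, -0.044]
wrist_force: [0.3, -0.7, 0.1]
finger_gap: 0.701
```

```bash
python3 plan.py 573.1 334.3 43 -7.2
```

```text
jaw now -7.2 tilt 0.21 j6 0.47 t 22.0
grasp now [575.9 329.5 114.9] F [ 0.3 -0.7  0.1] gap 61.7 mm
turn deg [-0.04  0.17 -0.13]
shift cm [ 7.19  0.44 -0.34]
```

{"fn": "arm_command", "kwargs": {"commands": "0 0.1 0 0 0.44 -0.34 0.3;0 0 0 3 0 0 0.3;0 0 0 2.5 0 0 0.3;0 0 0 1.2 0 0 0.3;0 0 0 0.4 0 0 0.3;0 0 0 0 0 0 0.3;0 0 0 0 0 0 0.3;0 0 0 0 0 0 0.3"}}

```text
t: 22.8
tcp_pos: [0.5723, 0.3347, 0.024]
orientation: [0.706, 0.045, 0.706, -0.044]
wrist_force: [-0.9, -0.2, -0.4]
finger_gap: 0.7
```

```bash
python3 plan.py 573.1 334.3 43 -7.2
```

```text
jaw now -7.2 tilt 0.10 j6 0.47 t 22.8
grasp now [572.3 334.7  42.7] F [-0.9 -0.2 -0.4] gap 61.6 mm
turn deg [-0.   -0.02 -0.09]
shift cm [-0.03 -0.03  0.09]
```

{"fn": "arm_command", "kwargs": {"commands": "0 0 0 0 0 0.08 0.3;0 0 0 0 0 0 0.6;0 0 0 0 0 0 1;0 0 0 0 0 0 1;0 0 0 0 0 0 1;0 0 0 0 0 0 1;0 0 0 -0.3 0 0 1;0 0 0 -0.5 0 0 1;0 0 0 -1.5 0 0 1;0 0 0 -2.5 0 0 1;0 0 0 -4 0 0 1;0 0 0 -4 0 0 1;0 0 0 -3 0 0 1;0 0 0 0 0 0 1;0 0 0 0 0 0 1;0 0 0 0 0 0 1", "grip_force": 45}}

```text
t: 24.4
tcp_pos: [0.5702, 0.3334, 0.1769]
orientation: [0.703, 0.044, 0.709, -0.045]
wrist_force: [-0.0, 0.0, -8.1]
finger_gap: 0.317
```

```bash
python3 plan.py 471.8 -335 200 -4.4; python3 - <<'E'
from h import *
for n in("top","side"):
    s=snap(n); w=cloud(s)*1000
    cv2.imwrite(f"pics/s_{n}.png",cv2.resize(s["frame"][140:310,70:270] if n=="top" else s["frame"][150:350,100:300],None,fx=3,fy=3,interpolation=2))
E
```

```text
jaw now -7.2 tilt 0.47 j6 0.47 t 24.4
grasp now [570.4 333.4 195.6] F [-0.   0.  -8.1] gap 27.9 mm
turn deg [-2.8  -0.46  0.11]
shift cm [ -0.44 -67.4   -4.69]
```

View pics/s_side.png

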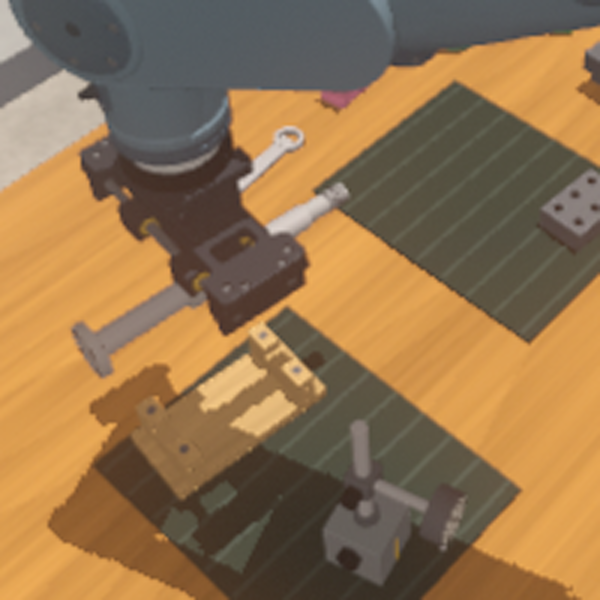

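The shaft is lifted, with its flange at (95,345) and thread end at (340,195) in the crop. The gap reads 27.9 mm instead of 30 mm, so I'll check the shaft's pose in the hand.

```bash
cat > sh.py <<'E'
from h import *
import sys
cx,cy,zl,ang=map(float,sys.argv[1:5])  # land centre xy, axis z guess, shaft dir deg
a=np.radians(ang); u=np.array([np.cos(a),np.sin(a)])
for n in("top","side"):
    s=snap(n); w=cloud(s)*1000
    t=(w[...,0]-cx)*u[0]+(w[...,1]-cy)*u[1]+100; d=-(w[...,0]-cx)*u[1]+(w[...,1]-cy)*u[0]
    for lo,hi,R in((-4,12,22),(18,30,10),(30,60,10),(60,78,10),(82,118,15),(122,150,10),(150,180,10),(180,190,10),(195,235,8)):
        m=(t>lo)&(t<hi)&(abs(d)<R+6)&(abs(w[...,2]-zl)<R+6)
        if m.sum()>6: print(n,lo,hi,m.sum(),"d %.1f..%.1f"%tuple(np.percentile(d[m],[3,97])),"ztop %.1f"%np.percentile(w[m][:,2],96),"axis z~%.1f"%(np.percentile(w[m][:,2],96)-R),"t %.1f..%.1f"%(t[m].min(),t[m].max()))
E
python3 sh.py 570.4 333.4 195.6 -97.2
```

```text
top -4 12 35 d -22.0..-8.9 ztop 216.8 axis z~194.8 t 0.7..11.0
top 82 118 51 d -10.8..20.2 ztop 211.6 axis z~196.6 t 98.5..117.9
top 122 150 94 d -9.8..7.7 ztop 209.0 axis z~199.0 t 122.6..150.0
top 150 180 107 d -10.3..7.8 ztop 208.5 axis z~198.5 t 150.3..180.0
top 180 190 34 d -10.0..7.0 ztop 207.6 axis z~197.6 t 180.1..189.7
top 195 235 105 d -8.1..6.1 ztop 207.4 axis z~199.4 t 195.1..231.4
side -4 12 142 d -20.4..14.6 ztop 220.1 axis z~198.1 t -1.1..11.7
side 18 30 53 d -9.2..4.9 ztop 209.1 axis z~199.1 t 18.3..29.9
side 30 60 128 d -9.5..6.3 ztop 209.2 axis z~199.2 t 30.4..59.9
side 60 78 74 d -9.3..6.5 ztop 209.3 axis z~199.3 t 60.0..77.8
side 82 118 17 d -16.0..-11.7 ztop 203.4 axis z~188.4 t 82.0..90.5
side 150 180 58 d -8.5..8.2 ztop 210.6 axis z~200.6 t 156.8..179.9
side 180 190 35 d -10.1..8.7 ztop 209.3 axis z~199.3 t 180.0..189.8
side 195 235 92 d -7.5..5.1 ztop 208.8 axis z~200.8 t 195.0..229.2
```

{"fn": "arm_command", "kwargs": {"commands": "-1.4 -0.2 0 0 0 0 1;-1.4 -0.2 0 0 0 0 1;0 0 0 0 -4.2 -0.29 1;0 0 0 0 -4.2 -0.29 1;0 0 0 0 -4.2 -0.29 1;0 0 0 0 -4.2 -0.29 1;0 0 0 0 -4.2 -0.29 1;0 0 0 0 -4.2 -0.29 1;0 0 0 0 -4.2 -0.29 1;0 0 0 0 -4.2 -0.29 1;0 0 0 0 -4.2 -0.29 1;0 0 0 0 -4.2 -0.29 1;0 0 0 0 -4.2 -0.29 1;0 0 0 0 -4.2 -0.29 1;0 0 0 0 -4.2 -0.29 1;0 0 0 0 -4.2 -0.29 1;0 0 0 0 -4.2 -0.29 1;0 0 0 0 -4.2 -0.29 1"}}

```text
t: 26.4
tcp_pos: [0.4742, -0.3342, 0.1804]
orientation: [0.709, 0.027, 0.705, -0.027]
wrist_force: [0.4, 0.5, -7.4]
finger_gap: 0.323
```

{"fn": "arm_command", "kwargs": {"commands": "0 0 0 0 0 0 1;0 0 0 0 0 0 1;0 0 0 0 0 0 1"}}

```text
t: 26.7
tcp_pos: [0.4745, -0.3315, 0.1798]
orientation: [0.708, 0.027, 0.705, -0.026]
wrist_force: [-0.2, 0.8, -7.8]
finger_gap: 0.318
```

```bash
python3 plan.py 471.8 -335 125 -4.4; python3 sh.py 471.8 -335 195 -94.4
```

```text
jaw now -4.4 tilt 0.26 j6 -0.74 t 26.7
grasp now [ 474.5 -331.5  198.5] F [-0.2  0.8 -7.8] gap 28.0 mm
turn deg [ 0.05  0.25 -0.07]
shift cm [ 7.35 -0.37 -0.25]
top -4 12 144 d -18.6..20.6 ztop 221.0 axis z~199.0 t -3.9..11.7
top 18 30 41 d -7.2..9.0 ztop 209.8 axis z~199.8 t 18.3..29.8
top 30 60 110 d -8.1..10.3 ztop 210.1 axis z~200.1 t 30.2..60.0
top 60 78 62 d -8.2..11.5 ztop 209.8 axis z~199.8 t 60.7..77.5
top 82 118 9 d 11.2..20.2 ztop 209.9 axis z~194.9 t 83.3..88.1
side -4 12 92 d -17.8..20.2 ztop 220.8 axis z~198.8 t -4.0..6.1
side 18 30 18 d -7.0..7.3 ztop 210.6 axis z~200.6 t 18.9..29.6
side 30 60 47 d -7.2..8.4 ztop 210.5 axis z~200.5 t 30.7..59.6
side 60 78 34 d -10.6..12.8 ztop 210.6 axis z~200.6 t 60.4..77.6
side 82 118 33 d -5.9..19.8 ztop 215.7 axis z~200.7 t 82.1..111.9
```

{"fn": "arm_command", "kwargs": {"commands": "0 0.1 0 0 -0.37 -0.2 1;0 0 0 3 0 0 1;0 0 0 2.5 0 0 1;0 0 0 1.5 0 0 1;0 0 0 0 0 0 1;0 0 0 0 0 0 1;0 0 0 0 0 0 1;0 0 0 0 0 0 1"}}

```text
t: 27.6
tcp_pos: [0.4733, -0.3367, 0.1115]
orientation: [0.708, 0.027, 0.705, -0.028]
wrist_force: [0.4, -0.1, -7.3]
finger_gap: 0.319
```

```bash
python3 plan.py 472.3 -335 99 -4.4; python3 sh.py 472.3 -335 128 -94.4;python3 - <<'E'
from h import *
for n in("top","side"):
    s=snap(n)
    cv2.imwrite(f"pics/p_{n}.png",cv2.resize(s["frame"][150:300,300:470] if n=="top" else s["frame"][60:240,250:430],None,fx=4,fy=3.5,interpolation=2)[:600])
E
```

```text
jaw now -4.4 tilt 0.29 j6 -0.75 t 27.6
grasp now [ 473.2 -336.7  130.2] F [ 0.4 -0.1 -7.3] gap 28.1 mm
turn deg [0.01 0.28 0.08]
shift cm [ 3.12  0.16 -0.11]
top -4 12 111 d -19.7..19.5 ztop 152.1 axis z~130.1 t 1.3..10.6
top 18 30 38 d -8.3..9.6 ztop 141.5 axis z~131.5 t 18.3..29.9
top 30 60 95 d -9.5..9.1 ztop 140.9 axis z~130.9 t 30.0..59.5
top 60 78 59 d -9.6..7.7 ztop 141.6 axis z~131.6 t 60.2..77.8
top 82 118 21 d 2.0..20.8 ztop 143.6 axis z~128.6 t 82.1..94.6
side -4 12 137 d -19.9..19.1 ztop 153.1 axis z~131.1 t -2.7..8.7
side 18 30 14 d -9.3..6.0 ztop 143.6 axis z~133.6 t 20.0..29.6
side 30 60 46 d -9.0..7.1 ztop 142.2 axis z~132.2 t 30.1..59.9
side 60 78 30 d -8.6..7.7 ztop 143.0 axis z~133.0 t 60.7..77.4
side 82 118 31 d -0.1..20.8 ztop 147.7 axis z~132.7 t 82.1..113.7
```

View pics/p_top.png

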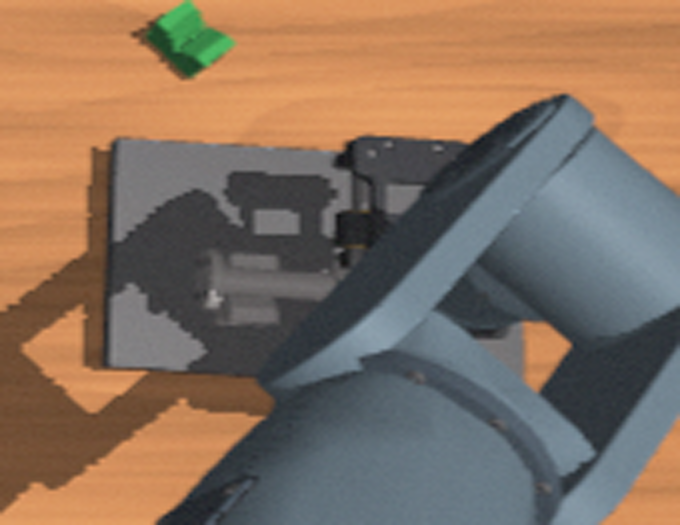

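{"fn": "arm_command", "kwargs": {"commands": "0 0.1 0 0 0.16 -0.05 1;0 0 0 1.5 0 0 1;0 0 0 1 0 0 1;0 0 0 0.5 0 0 1;0 0 0 0 0 0 1;0 0 0 0 0 0 1;0 0 0 0 0 0 1"}}

```text
t: 28.5
tcp_pos: [0.4725, -0.3346, 0.0803]
orientation: [0.707, 0.027, 0.706, -0.027]
wrist_force: [1.4, 0.2, -8.0]
finger_gap: 0.317
```

```bash
python3 plan.py 472.8 -335 94 -4.4
```

```text
jaw now -4.4 tilt 0.10 j6 -0.75 t 28.5
grasp now [ 472.4 -334.6   99. ] F [ 1.4  0.2 -8. ] gap 27.9 mm
turn deg [-0.    0.1   0.01]
shift cm [ 0.5  -0.04  0.04]
```

{"fn": "arm_command", "kwargs": {"commands": "0 0 0 0.15 0 0 1;0 0 0 0.15 0 0 1;0 0 0 0 0 0 1;0 0 0 0 0 0 1"}}

```text
t: 28.9
tcp_pos: [0.4721, -0.3342, 0.0769]
orientation: [0.707, 0.027, 0.706, -0.027]
wrist_force: [-0.4, -0.1, -7.0]
finger_gap: 0.32
```

{"fn": "arm_command", "kwargs": {"commands": "0 0 0 0.08 0 0 1;0 0 0 0 0 0 1;0 0 0 0 0 0 1"}}

```text
t: 29.2
tcp_pos: [0.4722, -0.3342, 0.0761]
orientation: [0.707, 0.027, 0.706, -0.027]
wrist_force: [0.5, 0.6, -7.0]
finger_gap: 0.322
```

{"fn": "arm_command", "kwargs": {"commands": "0 0 0 0.06 0 0 1;0 0 0 0 0 0 1;0 0 0 0 0 0 1"}}

```text
t: 29.5
tcp_pos: [0.4722, -0.3343, 0.0756]
orientation: [0.707, 0.027, 0.706, -0.027]
wrist_force: [-0.6, -0.1, -7.7]
finger_gap: 0.318
```

{"fn": "arm_command", "kwargs": {"commands": "0 0 0 0.06 0 0 1;0 0 0 0 0 0 1;0 0 0 0 0 0 1"}}

```text
t: 29.8
tcp_pos: [0.4723, -0.3344, 0.0751]
orientation: [0.707, 0.027, 0.706, -0.027]
wrist_force: [-0.1, -0.4, -6.0]
finger_gap: 0.32
```

{"fn": "arm_command", "kwargs": {"commands": "0 0 0 0.05 0 0 1;0 0 0 0 0 0 1;0 0 0 0.04 0 0 1;0 0 0 0 0 0 1"}}

```text
t: 30.2
tcp_pos: [0.4726, -0.3345, 0.0746]
orientation: [0.707, 0.027, 0.706, -0.027]
wrist_force: [1.3, 0.7, -1.1]
finger_gap: 0.322
```

{"fn": "arm_command", "kwargs": {"commands": "0 0 0 0.03 0 0 1;0 0 0 0.02 0 0 1;0 0 0 0 0 0 1"}}

```text
t: 30.5
tcp_pos: [0.4728, -0.3346, 0.0744]
orientation: [0.707, 0.027, 0.706, -0.027]
wrist_force: [1.8, 2.2, 5.2]
finger_gap: 0.321
```

```bash
python3 plan.py 472.8 -335 94 -4.4; python3 sh.py 472.3 -335 94 -94.4
```

```text
jaw now -4.4 tilt 0.14 j6 -0.75 t 30.5
grasp now [ 472.7 -334.5   93.1] F [1.8 2.2 5.2] gap 28.3 mm
turn deg [-0.    0.14  0.02]
shift cm [-0.09 -0.04  0.01]
top -4 12 102 d -20.1..19.2 ztop 115.5 axis z~93.5 t -0.6..8.4
top 18 30 41 d -10.9..14.0 ztop 105.8 axis z~95.8 t 18.1..29.9
top 30 60 141 d -15.2..14.7 ztop 104.1 axis z~94.1 t 30.1..59.6
top 60 78 49 d -9.3..8.7 ztop 105.9 axis z~95.9 t 60.4..77.8
top 82 118 9 d 10.5..20.2 ztop 100.9 axis z~85.9 t 82.8..91.5
side -4 12 131 d -18.6..18.7 ztop 116.8 axis z~94.8 t -3.5..9.0
side 18 30 27 d -14.4..6.8 ztop 106.7 axis z~96.7 t 18.1..29.8
side 30 60 63 d -14.3..15.1 ztop 106.7 axis z~96.7 t 30.0..59.3
side 60 78 24 d -9.4..5.3 ztop 107.8 axis z~97.8 t 60.4..76.4
side 82 118 24 d 1.3..20.5 ztop 111.4 axis z~96.4 t 83.3..107.4
```

Seated: the wrist force has turned to 5 N upward and the grasp is at 93 mm. Releasing gently.

{"fn": "arm_command", "kwargs": {"commands": "0 0 0 0 0 0 1;0 0 0 0 0 0 1", "grip_force": 5}}

```text
t: 30.8
tcp_pos: [0.4728, -0.3346, 0.0742]
orientation: [0.707, 0.027, 0.706, -0.027]
wrist_force: [3.0, 2.0, 6.2]
finger_gap: 0.33
```

{"fn": "arm_command", "kwargs": {"commands": "0 0 0 0 0 0 0.62;0 0 0 0 0 0 0.5;0 0 0 0 0 0 0.4;0 0 0 0 0 0 0.3;0 0 0 0 0 0 0.3;0 0 0 -1 0 0 0.3;0 0 0 -3 0 0 0.3;0 0 0 -4 0 0 0.3;0 0 0 -4 0 0 0.3;0 0 0 -4 0 0 0.3;0 0 0 0 0 0 0.3;0 0 0 0 0 0 0.3"}}

```text
t: 32.0
tcp_pos: [0.4724, -0.3348, 0.2353]
orientation: [0.708, 0.026, 0.705, -0.028]
wrist_force: [-0.3, -0.2, -0.4]
finger_gap: 0.699
```

```bash
python3 plan.py 404.5 341.5 260 104.5;  python3 plan.py 404.5 341.5 260 104.5 1
```

```text
jaw now -4.4 tilt 0.22 j6 -0.75 t 32.0
grasp now [ 472.3 -334.7  254. ] F [-0.3 -0.2 -0.4] gap 61.5 mm
turn deg [ 7.11e+01  2.30e-01 -3.00e-02]
shift cm [ -0.6   10.36 -67.17]
jaw now -4.4 tilt 0.22 j6 -0.75 t 32.0
grasp now [ 472.3 -334.7  254. ] F [-0.3 -0.2 -0.4] gap 61.5 mm
turn deg [-1.089e+02  3.000e-02  2.500e-01]
shift cm [ -0.6  -10.36  67.17]
```

{"fn": "arm_command", "kwargs": {"commands": "7.9 0 0 -0.2 0 0 0.3;7.9 0 0 0 0 0 0.3;7.9 0 0 0 0 0 0.3;7.9 0 0 0 0 0 0.3;7.9 0 0 0 0 0 0.3;7.9 0 0 0 0 0 0.3;7.9 0 0 0 0 0 0.3;7.9 0 0 0 0 0 0.3;7.9 0 0 0 0 0 0.3;0 0 0 0 0.69 -4.48 0.3;0 0 0 0 0.69 -4.48 0.3;0 0 0 0 0.69 -4.48 0.3;0 0 0 0 0.69 -4.48 0.3;0 0 0 0 0.69 -4.48 0.3;0 0 0 0 0.69 -4.48 0.3;0 0 0 0 0.69 -4.48 0.5;0 0 0 0 0.69 -4.48 0.5;0 0 0 0 0.69 -4.48 0.5;0 0 0 0 0.69 -4.48 0.5"}}

```text
t: 33.9
tcp_pos: [0.425, 0.1184, 0.2341]
orientation: [0.558, 0.433, 0.56, -0.433]
wrist_force: [0.0, -1.1, 0.2]
finger_gap: 0.505
```

{"fn": "arm_command", "kwargs": {"commands": "0 0 0 0 0.69 -4.48 0.5;0 0 0 0 0.69 -4.48 0.5;0 0 0 0 0.69 -4.48 0.5;0 0 0 0 0.69 -4.48 0.5;0 0 0 0 0.69 -4.48 0.5;0 0 0 0 0 0 0.5;0 0 0 0 0 0 0.5;0 0 0 0 0 0 0.5;0 0 0 0 0 0 0.5"}}

```text
t: 34.8
tcp_pos: [0.4041, 0.3409, 0.2352]
orientation: [0.559, 0.433, 0.559, -0.433]
wrist_force: [-0.2, -0.2, -0.8]
finger_gap: 0.503
```

```bash
python3 plan.py 404.5 341.5 215 104.5; python3 sh.py 472.3 -335 94 -94.4;python3 - <<'E'
from h import *
s=snap("top"); cv2.imwrite("pics/q_top.png",cv2.resize(s["frame"][150:300,300:470],None,fx=4,fy=4,interpolation=2))
E
```

```text
jaw now -75.6 tilt 0.03 j6 1.80 t 34.8
grasp now [404.1 340.9 253.9] F [-0.2 -0.2 -0.8] gap 44.2 mm
turn deg [-0.1   0.02 -0.01]
shift cm [ 3.89  0.06 -0.05]
top -4 12 103 d -20.2..18.7 ztop 115.5 axis z~93.5 t -0.6..8.4
top 18 30 40 d -12.9..11.4 ztop 105.5 axis z~95.5 t 18.4..29.9
top 30 60 142 d -15.2..15.4 ztop 104.2 axis z~94.2 t 30.2..59.9
top 60 78 54 d -9.3..9.1 ztop 104.8 axis z~94.8 t 60.2..77.9
top 82 118 164 d -14.6..12.5 ztop 110.1 axis z~95.1 t 82.0..117.5
top 122 150 109 d -14.8..14.6 ztop 104.7 axis z~94.7 t 123.0..149.8
top 150 180 124 d -14.7..14.0 ztop 104.2 axis z~94.2 t 150.4..179.9
top 180 190 31 d -10.4..7.5 ztop 104.2 axis z~94.2 t 180.2..189.8
top 195 235 85 d -8.8..5.9 ztop 103.8 axis z~95.8 t 195.6..230.4
```

View pics/q_top.png

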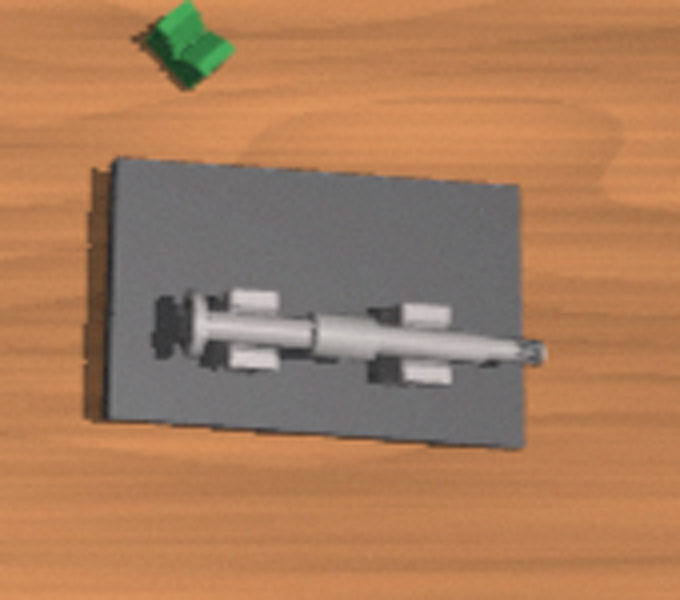

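The shaft lies in both V-blocks with its flange at left (195,323) and its thread end at right (535,352); the land spans about (315–405,337). Next is the gauge.

{"fn": "arm_command", "kwargs": {"commands": "0 0 0 0 0.06 0 0.5;0 0 0 3 0 0 0.5;0 0 0 3 0 0 0.5;0 0 0 2.5 0 0 0.5;0 0 0 1.4 0 0 0.5;0 0 0 0 0 0 0.5;0 0 0 0 0 0 0.5;0 0 0 0 0 0 0.5", "grip_force": 45}}

```text
t: 35.75
tcp_pos: [0.4057, 0.3429, 0.1383]
orientation: [0.56, 0.434, 0.558, -0.432]
wrist_force: [-1.0, -0.2, -0.7]
finger_gap: 0.498
```

```bash
python3 plan.py 404.5 341.5 154 104.5;python3 - <<'E'
from h import *
s=snap("side"); cv2.imwrite("pics/g_side.png",cv2.resize(s["frame"][220:360,170:310],None,fx=4,fy=4,interpolation=2))
E
```

```text
jaw now -75.5 tilt 0.22 j6 1.80 t 35.8
grasp now [405.6 342.9 157. ] F [-1.  -0.2 -0.7] gap 43.9 mm
turn deg [-0.   -0.04 -0.22]
shift cm [ 0.3  -0.15  0.11]
```

View pics/g_side.png

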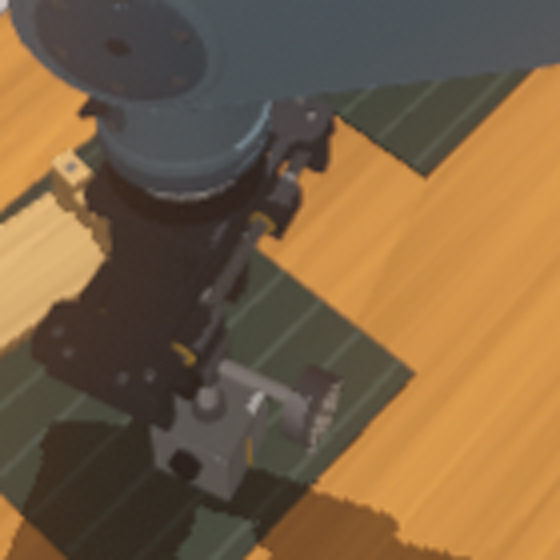

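The fingers straddle the column above the clamp, with the dial clear at (320,400). Trim the pose and grip.

{"fn": "arm_command", "kwargs": {"commands": "0 0 -0.2 0.2 -0.15 0.1 0.5;0 0 0 0 0 0 0.5;0 0 0 0 0 0 0.5;0 0 0 0 0 0 0.5"}}

```text
t: 36.2
tcp_pos: [0.4035, 0.3411, 0.1348]
orientation: [0.559, 0.432, 0.56, -0.433]
wrist_force: [-0.1, -0.8, 1.0]
finger_gap: 0.498
```

```bash
python3 plan.py 404.5 341.5 154 104.5
```

```text
jaw now -75.5 tilt 0.12 j6 1.79 t 36.2
grasp now [403.5 341.1 153.5] F [-0.1 -0.8  1. ] gap 43.9 mm
turn deg [ 0.   -0.01  0.12]
shift cm [-0.05  0.11 -0.02]
```

{"fn": "arm_command", "kwargs": {"commands": "0 0 0 0 0 0 0.8;0 0 0 0 0 0 1;0 0 0 0 0 0 1;0 0 0 0 0 0 1;0 0 0 0 0 0 1;0 0 0 0 0 0 1;0 0 0 0 0 0 1"}}

```text
t: 36.9
tcp_pos: [0.4034, 0.3411, 0.1347]
orientation: [0.559, 0.432, 0.56, -0.434]
wrist_force: [0.5, 0.4, -1.1]
finger_gap: 0.125
```

```bash
python3 plan.py 404.5 341.5 154 104.5
```

```text
jaw now -75.5 tilt 0.13 j6 1.79 t 36.9
grasp now [403.5 341.1 153.4] F [ 0.5  0.4 -1.1] gap 11.0 mm
turn deg [ 0.   -0.01  0.13]
shift cm [-0.06  0.11 -0.01]
```

{"fn": "arm_command", "kwargs": {"commands": "0 0 0 -0.3 0 0 1;0 0 0 -0.7 0 0 1;0 0 0 -2 0 0 1;0 0 0 -3 0 0 1;0 0 0 -3 0 0 1;0 0 0 -3 0 0 1;0 0 0 -2 0 0 1;0 0 0 -1 0 0 1;0 0 0 0 0 0 1;0 0 0 0 0 0 1;0 0 0 0 0 0 1"}}

```text
t: 38.0
tcp_pos: [0.4029, 0.3407, 0.2829]
orientation: [0.558, 0.431, 0.56, -0.435]
wrist_force: [0.2, 0.6, -5.0]
finger_gap: 0.123
```

```bash
python3 plan.py 537 -339.5 305 85.9; cat > ga.py <<'E'
from h import *
from scipy.spatial.transform import Rotation as R
st=bot.state(); q=st["orientation"]; M=R.from_quat([q[1],q[2],q[3],q[0]]).as_matrix()
g=(st["tcp_pos"]-M[:,0]*bot.grasp_offset)*1000
for n in("top","side"):
    w=cloud(snap(n))*1000
    r=np.hypot(w[...,0]-g[0],w[...,1]-g[1]); h=w[...,2]-g[2]+150.4
    for nm,lo,hi in(("base",20,54),("basetop",44,54),("dial/arm",80,130)):
        m=(h>lo)&(h<hi)&(r<100); p=w[m]
        if len(p)<10: continue
        b=cv2.minAreaRect(p[:,:2].astype(np.float32)); print(n,nm,len(p),"c",(np.array(b[0])-g[:2]).round(1),np.round(b[1],1),round(b[2],1),"z95",(np.percentile(p[:,2],95)-g[2]+150.4).round(1))
    m=(h>84)&(h<130)&(r>50)&(r<90); p=w[m]
    if len(p)>10:
        b=p.mean(0)-g; print(n,"dial dir deg",np.degrees(np.arctan2(-b[1],-b[0])).round(1),b.round(1))
E
python3 ga.py
```

```text
jaw now -75.5 tilt 0.31 j6 1.79 t 38.0
grasp now [403.  340.7 301.6] F [ 0.2  0.6 -5. ] gap 10.8 mm
turn deg [18.6   0.09  0.3 ]
shift cm [-0.34 18.23 66.88]
top base 138 c [ 1.7 -5.1] [49.9 42.3] 13.6 z95 51.9
top basetop 108 c [ 2.2 -5.9] [49.6 39.1] 14.7 z95 52.4
top dial/arm 263 c [-30.1  -9.9] [84.7 38.7] 13.0 z95 126.1
top dial dir deg 18.8 [-60.8 -20.7 -31.2]
side base 629 c [0.5 4.2] [50.4 60.8] 12.0 z95 52.5
side basetop 414 c [1.3 4.3] [50.4 59.2] 14.4 z95 52.8
side dial/arm 537 c [-30.5  -3.5] [85.7 38.6] 18.7 z95 126.6
side dial dir deg 9.1 [-64.6 -10.4 -33.3]
```

{"fn": "arm_command", "kwargs": {"commands": "6.2 0 0.1 0 0 0 1;6.2 0 0.1 0 0 0 1;6.4 0 0 0 0 0 1;0 0 0 0 1.13 4.18 1;0 0 0 0 1.13 4.18 1;0 0 0 0 1.13 4.18 1;0 0 0 0 1.13 4.18 1;0 0 0 0 1.13 4.18 1;0 0 0 0 1.13 4.18 1;0 0 0 0 1.13 4.18 1;0 0 0 0 1.13 4.18 1;0 0 0 0 1.13 4.18 1;0 0 0 0 1.13 4.18 1;0 0 0 0 1.13 4.18 1;0 0 0 0 1.13 4.18 1;0 0 0 0 1.13 4.18 1;0 0 0 0 1.13 4.18 1;0 0 0 0 1.13 4.18 1;0 0 0 0 1.13 4.18 1"}}

```text
t: 40.0
tcp_pos: [0.5338, -0.341, 0.2837]
orientation: [0.481, 0.519, 0.481, -0.518]
wrist_force: [0.7, -0.0, -4.7]
finger_gap: 0.123
```

{"fn": "arm_command", "kwargs": {"commands": "0 0 0 0 0 0 1;0 0 0 0 0 0 1;0 0 0 0 0 0 1;0 0 0 0 0 0 1"}}

```text
t: 40.4
tcp_pos: [0.5339, -0.3381, 0.2847]
orientation: [0.481, 0.518, 0.481, -0.518]
wrist_force: [-0.3, 0.4, -4.7]
finger_gap: 0.12
```

```bash
python3 plan.py 536.2 -339.4 225 85.7; python3 ga.py
```

```text
jaw now -94.2 tilt 0.06 j6 0.89 t 40.4
grasp now [ 533.9 -338.1  303.4] F [-0.3  0.4 -4.7] gap 10.6 mm
turn deg [ 0.07 -0.03 -0.05]
shift cm [7.84 0.23 0.11]
top base 114 c [-6.8 23.7] [35.  26.5] 58.1 z95 51.0
top basetop 67 c [-9.3 17.9] [17.  24.8] 49.8 z95 51.5
side base 299 c [2.6 4.3] [65.1 52.5] 84.6 z95 52.6
side basetop 150 c [2.3 0.4] [57.5 52.3] 84.6 z95 53.2
side dial/arm 155 c [-23.4   9.5] [35.8 72.9] 87.3 z95 121.6
side dial dir deg -24.7 [-54.5  25.1 -40.9]
```

{"fn": "arm_command", "kwargs": {"commands": "0 0 0 0 0.23 0.11 1;0 0 0 3 0 0 1;0 0 0 2.5 0 0 1;0 0 0 1.5 0 0 1;0 0 0 0.8 0 0 1;0 0 0 0 0 0 1;0 0 0 0 0 0 1;0 0 0 0 0 0 1"}}

```text
t: 41.3
tcp_pos: [0.537, -0.3413, 0.2086]
orientation: [0.482, 0.519, 0.48, -0.518]
wrist_force: [-0.5, -0.2, -5.5]
finger_gap: 0.122
```

```bash
python3 plan.py 536.2 -339.4 207 85.7; python3 ga.py; python3 - <<'E'
from h import *
s=snap("side"); cv2.imwrite("pics/h_side.png",cv2.resize(s["frame"][90:240,270:450],None,fx=4,fy=4,interpolation=2))
E
```

```text
jaw now -94.3 tilt 0.22 j6 0.89 t 41.3
grasp now [ 536.9 -341.2  227.3] F [-0.5 -0.2 -5.5] gap 10.7 mm
turn deg [ 0.    0.1  -0.19]
shift cm [ 2.03 -0.09 -0.18]
top base 248 c [-34.5  21.7] [ 55.4 121.6] 39.7 z95 49.9
top basetop 51 c [1.8 7.8] [14.  54.5] 43.9 z95 51.4
side base 379 c [-26.1  23.6] [ 65.5 129.2] 53.3 z95 52.2
side basetop 146 c [1.9 1.7] [54.2 51. ] 84.1 z95 52.7
side dial/arm 137 c [-21.2   9.8] [36.4 74.7] 87.4 z95 120.2
side dial dir deg -25.1 [-53.6  25.1 -42.9]
```

View pics/h_side.png

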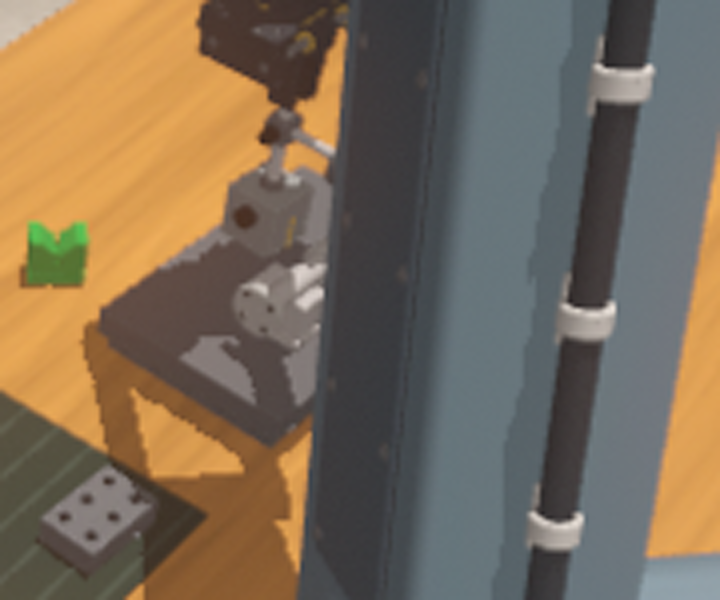

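{"fn": "arm_command", "kwargs": {"commands": "0 0 -0.1 0 -0.09 -0.15 1;0 0 0 1 0 0 1;0 0 0 0.6 0 0 1;0 0 0 0.3 0 0 1;0 0 0 0 0 0 1;0 0 0 0 0 0 1;0 0 0 0 0 0 1"}}

```text
t: 42.15
tcp_pos: [0.5356, -0.3393, 0.1882]
orientation: [-0.481, -0.518, -0.481, 0.519]
wrist_force: [0.4, 0.6, -5.6]
finger_gap: 0.125
```

```bash
python3 plan.py 536.2 -339.4 201 85.7
```

```text
jaw now -94.3 tilt 0.02 j6 0.89 t 42.1
grasp now [ 535.6 -339.3  206.9] F [ 0.4  0.6 -5.6] gap 11.0 mm
turn deg [-0.    0.02  0.01]
shift cm [0.59 0.06 0.01]
```

{"fn": "arm_command", "kwargs": {"commands": "0 0 0 0.15 0.06 0 1;0 0 0 0.15 0 0 1;0 0 0 0.15 0 0 1;0 0 0 0.1 0 0 1;0 0 0 0 0 0 1;0 0 0 0 0 0 1"}}

```text
t: 42.75
tcp_pos: [0.536, -0.3391, 0.1824]
orientation: [-0.481, -0.518, -0.481, 0.519]
wrist_force: [-0.3, -0.2, -5.1]
finger_gap: 0.122
```

```bash
python3 plan.py 536.2 -339.4 200.4 85.7
```

```text
jaw now -94.3 tilt 0.04 j6 0.90 t 42.8
grasp now [ 536.  -339.1  201.1] F [-0.3 -0.2 -5.1] gap 10.8 mm
turn deg [-0.   -0.01  0.04]
shift cm [0.07 0.02 0.03]
```

{"fn": "arm_command", "kwargs": {"commands": "0 0 0 0.04 0 0 1;0 0 0 0 0 0 1;0 0 0 0.04 0 0 1;0 0 0 0 0 0 1"}}

```text
t: 43.15
tcp_pos: [0.5361, -0.3391, 0.1819]
orientation: [-0.481, -0.518, -0.481, 0.519]
wrist_force: [0.2, 0.8, -2.2]
finger_gap: 0.123
```

{"fn": "arm_command", "kwargs": {"commands": "0 0 0 0.03 0 0 1;0 0 0 0 0 0 1;0 0 0 0 0 0 1"}}

```text
t: 43.45
tcp_pos: [0.5362, -0.3392, 0.1819]
orientation: [-0.481, -0.518, -0.481, 0.518]
wrist_force: [-1.0, 0.4, 1.4]
finger_gap: 0.123
```

{"fn": "arm_command", "kwargs": {"commands": "0 0 0 0.02 0 0 1;0 0 0 0 0 0 1;0 0 0 0 0 0 1", "grip_force": 5}}

```text
t: 43.75
tcp_pos: [0.5364, -0.3394, 0.1818]
orientation: [-0.481, -0.518, -0.481, 0.518]
wrist_force: [-0.2, 2.1, 4.1]
finger_gap: 0.13
```

{"fn": "arm_command", "kwargs": {"commands": "0 0 0 0 0 0 0.8;0 0 0 0 0 0 0.7;0 0 0 0 0 0 0.6;0 0 0 0 0 0 0.5;0 0 0 0 0 0 0.5;0 0 0 -1 0 0 0.5;0 0 0 -3 0 0 0.5;0 0 0 -4 0 0 0.5;0 0 0 -4 0 0 0.5;0 0 0 -2 0 0 0.5;0 0 0 0 0 -4 0.5;0 0 0 0 0 -4 0.5;0 0 0 0 0 -4 0.5;0 0 0 0 0 -4 0.5;0 0 0 0 0 -4 0.5;0 0 0 0 0 -4 0.5;0 0 0 0 0 -4 0.5;0 0 0 0 0 0 0.5;0 0 0 0 0 0 0.5;0 0 0 0 0 0 0.5"}}

```text
t: 45.75
tcp_pos: [0.5571, -0.0608, 0.3215]
orientation: [-0.481, -0.518, -0.481, 0.519]
wrist_force: [-0.5, -1.1, 0.8]
finger_gap: 0.497
```

{"fn": "arm_command", "kwargs": {"commands": "0 0 0 0 0 -4 0.5;0 0 0 0 0 -4 0.5;0 0 0 0 0 -4 0.5;0 0 0 0 0 -4 0.5;0 0 0 0 0 -4 0.5;0 0 0 0 0 -4 0.5;0 0 0 0 0 -4 0.5;0 0 0 0 0 0 0.5;0 0 0 0 0 0 0.5"}}

```text
t: 46.65
tcp_pos: [0.5785, 0.2185, 0.3208]
orientation: [-0.481, -0.518, -0.481, 0.519]
wrist_force: [0.7, 0.4, 0.6]
finger_gap: 0.503
```

```bash
cat > fin.py <<'E'
from h import *
a=np.radians(-4.1); Rx=np.array([np.cos(a),np.sin(a)]); Ry=np.array([-Rx[1],Rx[0]])
for n in("top","side"):
    s=snap(n); w=cloud(s)*1000
    cv2.imwrite(f"pics/f_{n}.png",cv2.resize(s["frame"][140:280,310:460] if n=="top" else s["frame"][60:210,270:430],None,fx=4,fy=4,interpolation=2))
    def rect(nm,c,R,lo,hi):
        m=(np.hypot(w[...,0]-c[0],w[...,1]-c[1])<R)&(w[...,2]>lo)&(w[...,2]<hi)
        p=w[m]
        if len(p)>8: b=cv2.minAreaRect(p[:,:2].astype(np.float32)); print(n,nm,len(p),np.round(b[0],1),np.round(b[1],1),round(b[2],1),"z95 %.1f"%np.percentile(p[:,2],95))
    rect("base",(537,-339.5),37,80,106); rect("column",(537,-339.5),15,185,240); rect("dial+arm",(510,-337),65,145,180); rect("tip",(473,-335),14,115,135)
    m=(np.hypot(w[...,0]-473,w[...,1]+335)<26)&(w[...,2]>118)&(w[...,2]<180); p=w[m]
    if len(p): print(n,"dial mean",p.mean(0).round(1),"y-range across",np.percentile((p[:,:2]-[473,-335])@Ry,[3,97]).round(1),"along x",np.percentile((p[:,:2]-[473,-335])@Rx,[3,97]).round(1))
E
python3 fin.py; python3 sh.py 472.3 -335 94 -94.4 | grep -E "side|-4 12|195"
```

```text
top base 275 [ 537.  -329.4] [46.6 51.9] 89.0 z95 102.1
top column 55 [ 537.1 -338.3] [10.7 11.1] 78.7 z95 225.6
top dial+arm 322 [ 505.6 -331.2] [37.6 86. ] 87.6 z95 175.6
top dial mean [ 474.  -328.2  166.9] y-range across [-13.1  22.7] along x [-10.2  21.5]
side base 230 [ 540.1 -334. ] [55.9 54.1] 82.8 z95 103.6
side column 52 [ 539.1 -336.3] [11.2 12.7] 58.2 z95 226.4
side dial+arm 227 [ 507.2 -329.9] [39.1 87.2] 87.2 z95 177.1
side tip 10 [ 473.8 -329.1] [ 5.8 10.2] 13.8 z95 132.4
side dial mean [ 473.2 -324.3  160.6] y-range across [-7.9 24. ] along x [-9.2 21.2]
top -4 12 105 d -19.7..18.7 ztop 115.9 axis z~93.9 t -0.7..11.9
top 195 235 87 d -9.0..6.1 ztop 103.0 axis z~95.0 t 195.2..230.8
side -4 12 129 d -18.3..19.0 ztop 115.5 axis z~93.5 t -3.6..8.3
side 18 30 24 d -14.8..6.1 ztop 106.9 axis z~96.9 t 19.0..29.6
side 30 60 65 d -15.5..15.6 ztop 106.2 axis z~96.2 t 30.2..59.9
side 60 78 32 d -10.1..6.4 ztop 107.3 axis z~97.3 t 60.3..77.6
side 82 118 77 d -13.8..10.3 ztop 112.4 axis z~97.4 t 82.3..118.0
side 122 150 51 d -14.7..11.6 ztop 106.7 axis z~96.7 t 125.1..149.9
side 150 180 50 d -13.4..13.8 ztop 107.8 axis z~97.8 t 151.3..180.0
side 180 190 12 d -7.9..5.5 ztop 105.8 axis z~95.8 t 180.9..189.9
side 195 235 35 d -8.1..5.1 ztop 104.6 axis z~96.6 t 198.0..228.8
```

View pics/f_top.png

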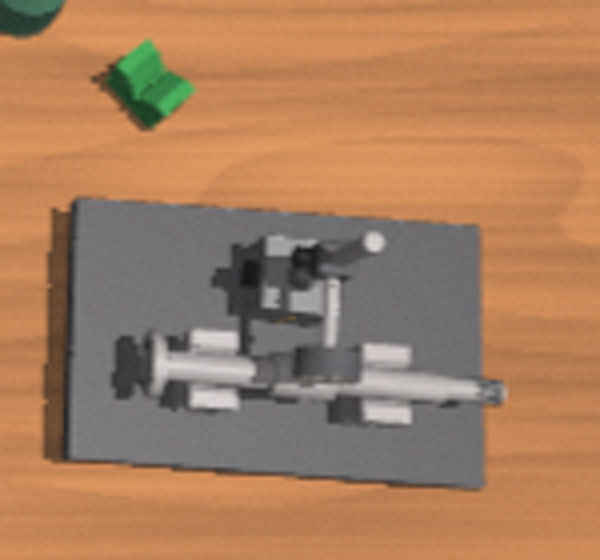

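View pics/f_side.png

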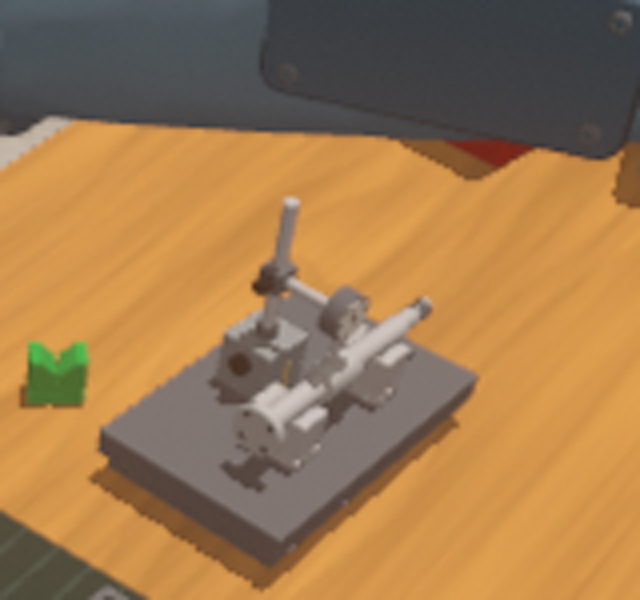

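The top view shows the dial over the land at (328,362) with the column behind it at (370,240); the side view shows the gauge upright with its dial on the land. I'll check the gauge's yaw more closely.

```bash
python3 - <<'E'
from h import *
a=np.radians(-4.1); Rx=np.array([np.cos(a),np.sin(a)]); Ry=np.array([-Rx[1],Rx[0]])
for n in("top","side"):
    w=cloud(snap(n))*1000; d=w[...,:2]-[472.5,-335]; X=d@Rx; Y=d@Ry; z=w[...,2]
    m=(z>112.5)&(z<180)&(abs(Y)<45)&(X>-25)&(X<20)
    for lo,hi in((113,120),(120,130),(130,140),(140,150),(150,160),(160,180)):
        k=m&(z>=lo)&(z<hi)
        if k.sum()>2: print(n,lo,k.sum(),"X %.1f..%.1f"%(X[k].min(),X[k].max()),"Y %.1f..%.1f"%(Y[k].min(),Y[k].max()))
    # arm rod
    k=(z>150)&(z<172)&(X>20)&(X<52)&(abs(Y)<25)
    if k.sum()>5: c=np.polyfit(X[k],Y[k],1); print(n,"arm",k.sum(),"yaw rel plate %.1f"%np.degrees(np.arctan(c[0])),"Y at X=0/65",np.polyval(c,[0,65]).round(1))
    # base top edges: front face line (near side) for yaw
    k=(z>96)&(z<104)&(X>36)&(X<94)&(abs(Y)<40)
    ys=np.arange(-22,30,4); e=[(y,X[k&(abs(Y-y)<2)].min(),X[k&(abs(Y-y)<2)].max()) for y in ys if (k&(abs(Y-y)<2)).sum()>2]
    e=np.array(e); print(n,"base near/far edge\n",e.round(1).T)
E
```

```text
top 140 5 X -9.2..-5.7 Y 4.1..22.7
top 150 29 X -9.9..19.7 Y -3.6..23.7
top 160 128 X -9.8..8.4 Y -13.6..24.2
top arm 51 yaw rel plate -0.4 Y at X=0/65 [3.  2.6]
top base near/far edge
 [[-14.  -10.   -6.   -2.    2.    6.   10.   14.   18.   22.   26. ]
 [ 40.8  40.7  40.7  40.   42.7  41.9  41.6  41.   41.1  43.4  40.8]
 [ 56.8  87.9  88.3  87.7  87.8  89.9  89.9  89.3  89.   89.   81. ]]
side 120 7 X -1.9..3.6 Y 2.7..9.1
side 130 4 X -7.3..5.2 Y -0.9..8.1
side 140 15 X -8.7..9.6 Y -8.4..22.3
side 150 30 X -8.6..18.9 Y -10.2..26.4
side 160 76 X -9.9..12.4 Y -9.2..27.3
side arm 30 yaw rel plate -2.9 Y at X=0/65 [6.4 3.1]
side base near/far edge
 [[-22.  -18.  -14.  -10.   -6.   -2.    2.    6.   10.   14.   18.   22.
   26. ]
 [ 48.4  42.6  39.   48.1  40.7  41.2  43.   44.9  42.7  43.1  42.5  45.5
   44.4]
 [ 88.5  92.1  83.5  88.2  82.2  91.4  91.2  83.2  87.9  91.2  93.9  88.2
   89.3]]
```

```bash
python3 -c "
from station import bot
print(bot.state()['t'],bot.finish_job())"
```

```text
the job is handed in; nothing more can be done
46.95 None
```

The shaft is set up on the plate for the run-out check, and I handed the job in at about 47 s of the 128 s allowed. I placed the two V-blocks first, then the shaft with its flange to the left. The gauge went on last, behind the shaft. I lowered each one in small steps until the wrist force showed it was resting, then let go.

What the last checks showed:
- **V-blocks:** They sit parallel to the plate's long edges within about 0.5°. The camera showed their grooves about 1 mm out of line with each other. Each carries the middle of its journal to within about 1 mm.
- **Shaft:** It is seated level. The axis read 93.5–96 mm high in the top view, against 94 mm expected. The side view read up to 3 mm higher, which I put down to the cameras' calibration difference.
- **Gauge:** It stands upright, with its base centre 65 mm behind the shaft axis. In the top view its arm is square to the shaft within 0.5°. The side view's rougher fit gave about 3°, so the two disagree.
- **Plunger:** It stands over the top of the shaft in line with the axis, and about 3 mm left of the land's middle. I couldn't see how far the tip is pressed in. The 5 mm follows from the base resting on the plate.
- **One odd reading:** While I held the shaft by its 30 mm land, the finger opening read about 28 mm. The shaft stayed level in the grip and was set down without trouble.
- **Not re-measured:** I did not measure the drilled block, the spanner or the oil can again. No planned move came near them.

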